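# Make up a staining kit and a paper chromatography kit

### The job

Make up two practical kits from the stock on the bench. The tray with three pockets is the staining kit: the small dropper bottle goes in its small round pocket, the stack of petri dishes in the large middle pocket and the tall white-capped bottle in the round pocket at the other end; the tray with two pockets is the chromatography kit: the filter paper box goes in its rectangular pocket and the empty beaker in its round one. Set each thing down upright and fully home in its pocket, drop or knock over nothing, and leave the single dish and the timer where they are.

Things in the scene. Friction and masses are not known exactly. Their poses are not given: they have to be found in the camera images.
- staining_tray: Three-pocket tray, white shell, grey insert, 112 x 250 x 20 mm, fixed. Origin: centre of its underside, y along its length, yaw within 10 degrees of 0. Round pockets in a row at x = 0: 48 mm across at y = +87 mm (dropper bottle), 80 mm at y = +13 (dish stack), 68 mm at y = -77 (tall bottle); 12 mm deep, floor 8 mm and insert top 20 mm over the bench. A pull loop stands out 12 mm at each end.
- paper_tray: Two-pocket tray of the same make, 112 x 194 x 20 mm, fixed. Origin: centre of its underside, y along its length, yaw within 10 degrees of 0. At x = 0: rectangular pocket, 66 mm in x by 78 mm in y, at y = +43 mm (filter paper box, its 50 mm side along the tray's x); round pocket, 68 mm across, at y = -47 (beaker). 12 mm deep, floor 8 mm and insert top 20 mm over the bench.
- dropper_bottle: Small pale translucent dropper bottle with an orange ribbed cap, 32 mm diameter, 66 mm high, stands upright. Origin at the centre of its underside, z up. Straight body; grip it round the body 30 to 50 mm up. About 0.03 kg.
- dish_stack: Stack of three clear petri dishes that are joined as one piece, 64 mm diameter, 45 mm high. Origin at the centre of its underside, z up. Grip across the diameter in its upper half, so that the fingers stay above the tray. About 0.05 kg.
- reagent_bottle: Tall pale translucent bottle with a white cap, 52 mm diameter, 106 mm high, upright. Origin at the centre of its underside, z up. Grip round the body 50 to 75 mm up. About 0.11 kg. The stock stands about 110 mm apart: this bottle and the filter paper box can be in the way of a wide gripper reaching for a lower neighbour.
- filter_box: White closed carton of filter papers, 50 mm (its x) by 62 mm (its y) by 100 mm high, stands upright. Origin at the centre of its underside, z up. Grip across the 50 mm side, 60 to 85 mm up. It may go into its pocket either way round (a half turn is the same). About 0.11 kg.
- beaker: Empty clear beaker, 52 mm outside diameter, 56 mm high, thin wall, open at the top. Origin at the centre of its underside, z up. Grip across the outside, about 35 to 45 mm up. About 0.035 kg.
- single_dish: One clear petri dish, 64 mm diameter, only 15 mm high, loose. Belongs to neither kit: it stays where it lies. Origin at the centre of its underside.
- timer: White bench timer lying on its back, 60 x 64 x 18 mm, loose. Belongs to neither kit: it stays where it lies. Origin at the centre of its underside.
Not all that is in view belongs to the job. What is shaped like the dropper_bottle but green is not meant.

How it is judged (in metres and radians):
At the end, for the whole second after the job is handed in: All five things stand in their own pockets, undersides within 5 mm of the pocket floor, centred within 10 mm along the tray's x and y, upright within 0.15 rad, released and at rest; the single dish and the timer are within 30 mm of where they started (x of dropper_bottle in the frame of staining_tray between -0.01 and 0.01 m and y of dropper_bottle in the frame of staining_tray between 0.077 and 0.097 m and z of dropper_bottle in the frame of staining_tray between 0.003 and 0.013 m and angle between each of dropper_bottle, dish_stack, reagent_bottle, filter_box, beaker's own z axis and vertical below 0.15 rad and linear speed of each of dropper_bottle, dish_stack, reagent_bottle, filter_box, beaker below 0.02 m/s and contact force between the fingers and dropper_bottle below 0.1 N and x of dish_stack in the frame of staining_tray between -0.01 and 0.01 m and y of dish_stack in the frame of staining_tray between 0.003 and 0.023 m and z of dish_stack in the frame of staining_tray between 0.003 and 0.013 m and contact force between the fingers and dish_stack below 0.1 N and x of reagent_bottle in the frame of staining_tray between -0.01 and 0.01 m and y of reagent_bottle in the frame of staining_tray between -0.087 and -0.067 m and z of reagent_bottle in the frame of staining_tray between 0.003 and 0.013 m and contact force between the fingers and reagent_bottle below 0.1 N and x of filter_box in the frame of paper_tray between -0.01 and 0.01 m and y of filter_box in the frame of paper_tray between 0.033 and 0.053 m and z of filter_box in the frame of paper_tray between 0.003 and 0.013 m and contact force between the fingers and filter_box below 0.1 N and x of beaker in the frame of paper_tray between -0.01 and 0.01 m and y of beaker in the frame of paper_tray between -0.057 and -0.037 m and z of beaker in the frame of paper_tray between 0.003 and 0.013 m and contact force between the fingers and beaker below 0.1 N and distance of each of single_dish, timer from where it was at the start of the episode below 0.03 m); the robot touches nothing.
It fails at once if a kit item was dropped or thrown (faster than 0.75 m/s with no finger on it) ((contact force between the fingers and dropper_bottle below 0.05 N and linear speed of dropper_bottle above 0.75 m/s) or (contact force between the fingers and dish_stack below 0.05 N and linear speed of dish_stack above 0.75 m/s) or (contact force between the fingers and reagent_bottle below 0.05 N and linear speed of reagent_bottle above 0.75 m/s) or (contact force between the fingers and filter_box below 0.05 N and linear speed of filter_box above 0.75 m/s) or (contact force between the fingers and beaker below 0.05 N and linear speed of beaker above 0.75 m/s)).
It fails at once if a kit item was tipped over (more than 0.8 rad) (angle between any of dropper_bottle, dish_stack, reagent_bottle, filter_box, beaker's own z axis and vertical above 0.8 rad).
It fails at once if the single dish or the timer was moved out of its place (more than 30 mm) (distance of any of single_dish, timer from where it was at the start of the episode above 0.03 m).
It also fails if it takes over 112 s, if anything falls off the work surface, if the arm or the gripper's body presses on something with over 40 N, if the wrist force passes 120 N, or if a joint passes its speed limit or range.

### The arm

A 6-joint arm with a two-finger parallel gripper is mounted at the origin on a cart in front of the work surface, level with it; the furniture and walls round the work are solid. World frame = base frame: x ahead of the robot, y to its left, z up, the work surface at z = 0. Lengths are in mm, angles in rad, forces in N, time in s.
With the tool pointing down it reaches from about 400 to 925 mm from the base axis. Payload 12.5 kg.
Tool frame: the origin (TCP) lies midway between the tips of the shut fingers; the grasp point (between the pads) lies 19 mm behind it; z points along the fingers, y is the line along which they close (so a half turn about z gives the same grasp; the last joint's range is limited). The gripper opens to 95 mm and grips with 3 to 60 N. Pads are 20 mm wide; open, the fingers measure 119 mm over their backs; the gripper's body (75 mm by 180 mm) begins 59 mm behind the grasp point.
Start: joints at [-0.106, 0.491, 1.559, -0, 1.092, -0.106], TCP at [625.02, 0.021, 187.961] pointing down, gripper open.
Joint ranges: [-3.1, 3.1], [-0.84, 2.19], [0.05, 2.79], [-1.13, 4.28], [0.06, 2.93], [-2.69, 2.69]. Speed limits (rad/s): [2.22, 2.22, 2.79, 3.14, 3.14, 3.14].

### API

Orientations are given as [roll, pitch, yaw] about the fixed x, y, z axes, in that order (R = Rz(yaw) Ry(pitch) Rx(roll)).
In Python, from cell import * gives the robot as it stands. The module is installed in compiled form; this text tells all that it offers.
- The arm moves only by the tool arm_command, never from a script. Its arguments are lists of equal length, an entry for each row: "delta_pos": the shift along the world's x, y, z in units of 250 mm (1.0 is 250 mm), a list of three; "delta_rot": the turn, a rotation vector about the world's x, y, z in units of 90 degrees (1.0 is 90 degrees), a list of three; "claw": the closure, from 0 (fully open) to 1 (shut). In form: {"delta_pos": [[tx, ty, tz], ...], "delta_rot": [[wx, wy, wz], ...], "claw": [claw, ...]}. A call has exactly 5 rows; each row is the pose to reach, as a shift and turn from the pose commanded when the call began; what a row does not reach only later rows make up. A row lasts 1/12 s, in which the tool goes at most 41.7 mm and 7.16 degrees, less where a joint would pass 70% of its speed; a pose out of reach is approached as far as the arm can. A call with a number of a shift or a turn outside -1 to 1 is refused whole. A call with a gripper value outside its range is refused whole. The fingers move at their own pace and stop on an object; the grip force is fixed at half the most. Time passes only in rows, so rows that repeat a pose let the fingers close, or fill a call up. It gives the time, the measured TCP pose, the force, the opening and the grip force at its end, in the units of the state.
- state(): the state, without advancing time (a new reading comes with each control period).
- read_camera(name): name is "scene" or "side" or "wrist"; returns the picture (420x560x3 uint8, red, green, blue); there is no depth.
- calibration(name): a dict with "camera_matrix" (3x3 intrinsics, pixels), "T" (4x4, takes a point from camera to world coordinates). Camera axes: x right, y down, z forward; pixel columns grow to the right and rows downward; lengths in mm; the calibration is good to about 2 mm. A picture is of the moment at which its call begins: read the wrist's pose just before it. calibration takes no time and is no camera call; for the wrist camera it gives the pose at the moment of the call.
- job_done(): hands the job in; it is judged then, once.
The state is a dict: "t": time; "joints": joint angles; "qvel": joint speeds; "tau": joint torques, N m; "eef_pos": TCP position; "tcp_rot": TCP orientation; "ft_force": force on the tool from outside, world axes, zero at the start; "moment": the same for the moment, N m; "opening": opening from 0.0 (shut) to 1.0 (fully open); "grip_force": force on a finger pad.
Only numpy, scipy, OpenCV 4.12 (cv2) and the standard library are available. Lean on these libraries where they do the work, as an engineer would, in place of code of your own. Each camera call takes 0.05 s, during which the arm holds its last target. There are 200 camera calls.

## Working session

There is one attempt and no reset: what is moved stays moved. The work goes in short steps, Python scripts to look and compute and a tool call to move; the robot and the scene stay as the last step left them, time stands still between calls to the robot, and variables do not carry over. Pictures are saved under pics/ and viewed, at most 14 in all, crops included, and the job is handed in when it is done.

Besides the shell and the picture viewer there is one more tool, called after "Call:" as name(argument=value, ...), one argument or row to a line, values as JSON. arm_command: Moves the arm, as the interface text tells. Shifts and turns lie within -1 to 1; 1 stands for 250 mm of shift or 90 degrees of turn. Its arguments: {"type":"object","properties":{"delta_pos":{"type":"array"},"delta_rot":{"type":"array"},"claw":{"type":"array"}},"required":["delta_pos","delta_rot","claw"]}

```bash
mkdir -p pics; python3 - <<'E'
from cell import *
import cv2,numpy as np
for n in ("scene","side","wrist"):
    c=calibration(n); im=read_camera(n); cv2.imwrite(f"pics/{n}0.png",im[:,:,::-1])
    print(n,np.round(c["camera_matrix"],1).tolist(),np.round(c["T"],3).tolist())
s=state();print({k:np.round(v,3).tolist() for k,v in s.items()})
E
```

```text
scene [[455.9, 0.0, 284.7], [0.0, 455.9, 208.0], [0.0, 0.0, 1.0]] [[0.771, -0.46, 0.441, 77.904], [-0.637, -0.54, 0.551, -676.687], [-0.016, -0.705, -0.709, 760.538], [0.0, 0.0, 0.0, 1.0]]
side [[386.3, 0.0, 280.8], [0.0, 386.3, 211.5], [0.0, 0.0, 1.0]] [[0.918, -0.243, 0.312, 259.789], [-0.395, -0.588, 0.706, -710.839], [0.012, -0.772, -0.636, 591.8], [0.0, 0.0, 0.0, 1.0]]
wrist [[362.2, 0.0, 284.4], [0.0, 362.2, 212.3], [0.0, 0.0, 1.0]] [[1.0, 0.001, -0.0, 624.337], [0.001, -0.958, -0.287, 80.79], [-0.001, 0.287, -0.958, 384.221], [0.0, 0.0, 0.0, 1.0]]
{'t': 0.15, 'joints': [-0.106, 0.491, 1.559, 0.0, 1.092, -0.106], 'qvel': [0.001, -0.002, -0.002, -0.001, 0.0, 0.0], 'tau': [0.0, -61.29, -25.828, 0.069, 0.047, -0.0], 'eef_pos': [624.808, 0.047, 187.513], 'tcp_rot': [-3.141, -0.0, 1.571], 'ft_force': [0.48, -1.049, 0.349], 'moment': [-0.018, -0.034, -0.018], 'grip_force': 0.0, 'opening': 1.0}
```

View pics/scene0.png

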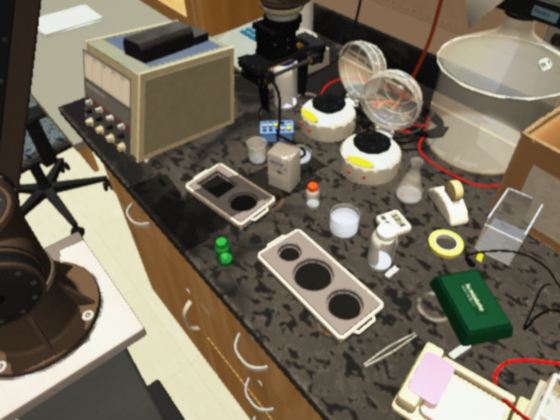

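View pics/side0.png

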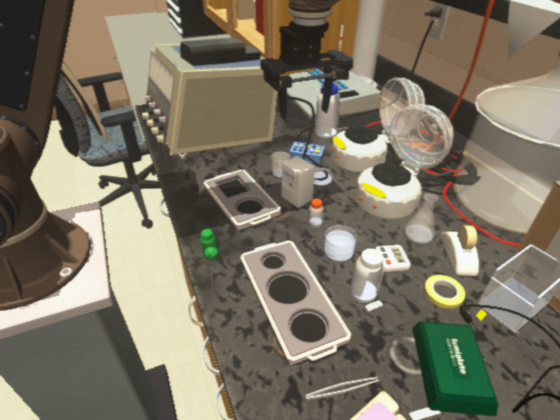

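View pics/wrist0.png

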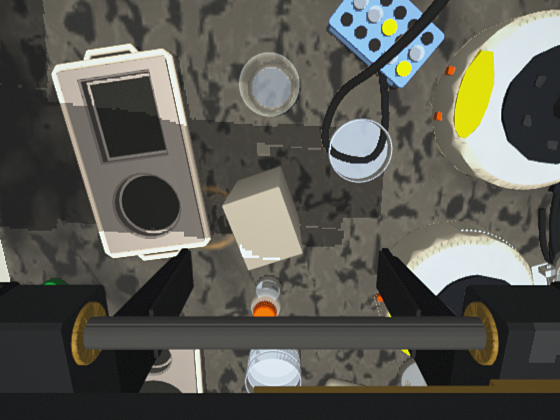

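The scene has paper tray at (230,195) and staining tray at (320,282). The stock row is beaker (257,150), box (284,165), dropper (313,195), stack (344,221) and bottle (381,247). A timer is at (393,222), and a flat clear dish is at wrist (360,150). In the wrist view the fingers hide the southern stock, so I'll shift -y and take a second view.

Call:
arm_command(
  delta_pos=[
    [0,-0.15,0.03],
    [0,-0.3,0.06],
    [0,-0.45,0.1],
    [0,-0.6,0.1],
    [0,-0.68,0.1],
  ],
  delta_rot=[
    [0,0,0],
    [0,0,0],
    [0,0,0],
    [0,0,0],
    [0,0,0],
  ],
  claw=[0,0,0,0,0],
)

```text
t: 0.57
eef_pos: [624.8, -173.6, 213.3]
tcp_rot: [3.141, 0.001, 1.569]
ft_force: [-0.1, 0.1, -1.3]
opening: 1.003
grip_force: 0.0
```

```bash
python3 - <<'E'
from cell import *
import cv2,numpy as np,pickle
read_camera("wrist");read_camera("wrist")
c=calibration("wrist"); im=read_camera("wrist"); cv2.imwrite("pics/wrist1.png",im[:,:,::-1])
pickle.dump(c,open("w1.pkl","wb"));print(np.round(c["T"],3).tolist(),state()["eef_pos"])
a=cv2.imread("pics/wrist0.png")[30:290,30:430];cv2.imwrite("pics/w0c.png",cv2.resize(a,None,fx=2,fy=2,interpolation=2))
E
```

```text
[[1.0, -0.002, -0.001, 624.381], [-0.003, -0.958, -0.288, -92.392], [-0.0, 0.288, -0.958, 409.254], [0.0, 0.0, 0.0, 1.0]] [ 624.6755029  -171.29687264  212.48390771]
```

View pics/wrist1.png

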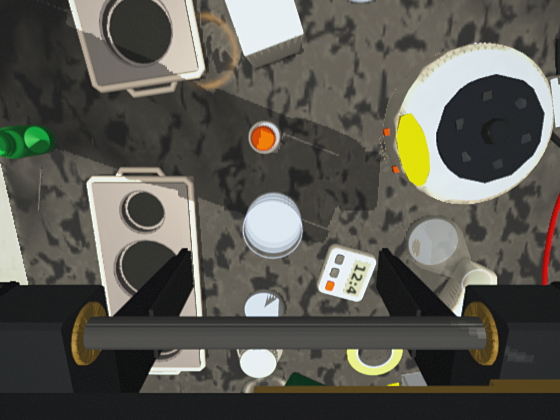

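View pics/w0c.png

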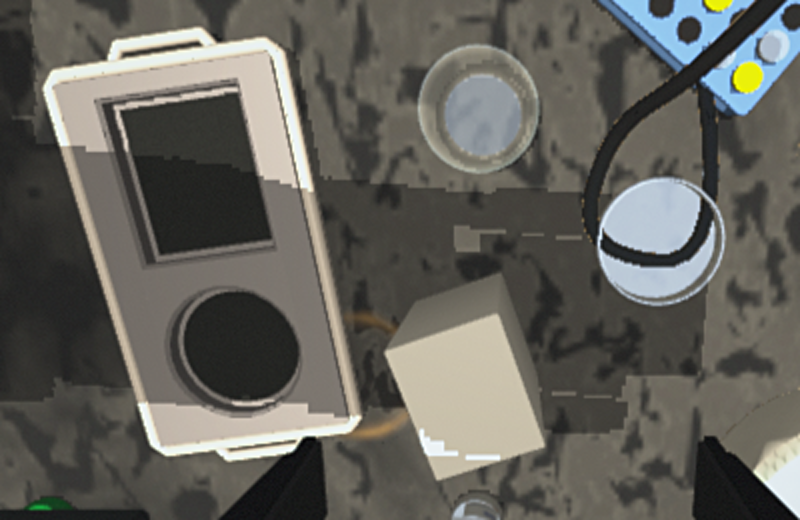

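Wrist1 shows the dropper cap at (263,138), stack top at (272,222), reagent cap about (257,362), timer (347,273), and staining pockets at (144,211) and (150,268). The crop gives the beaker rim centre at (478,108), the box top corners and the paper tray corners. Next I cast rays and check the sizes.

```bash
cat >h.py <<'E'
import numpy as np,pickle,cv2
from cell import *
def ray(c,uv,z):
    uv=np.atleast_2d(np.array(uv,float)); K=np.array(c["camera_matrix"]);T=np.array(c["T"])
    d=(T[:3,:3]@np.linalg.inv(K)@np.c_[uv,np.ones(len(uv))].T).T
    return T[:3,3]+d*((z-T[2,3])/d[:,2])[:,None]
def proj(c,p):
    T=np.linalg.inv(np.array(c["T"]));q=np.array(c["camera_matrix"])@(T[:3,:3]@np.atleast_2d(p).T+T[:3,3:]);return (q[:2]/q[2]).T
E
python3 - <<'E'
from h import *
c1=pickle.load(open("w1.pkl","rb"));K=c1["camera_matrix"]
c0=dict(camera_matrix=K,T=[[1,.001,0,624.337],[.001,-.958,-.287,80.79],[-.001,.287,-.958,384.221],[0,0,0,1]])
P=lambda a:np.array(a,float)/2+30
pr=lambda n,x:print(n,np.round(x[:,:2],1).tolist())
side=lambda x:np.round(np.linalg.norm(x-np.roll(x,-1,0),axis=1),1)
b=ray(c0,P([(385,352),(500,314),(545,446),(437,480)]),100);pr("box",b);print(side(b),b.mean(0)[:2],"yaw of 62 side",np.degrees(np.arctan2(*(b[1]-b[2]+b[0]-b[3])[[1,0]])))
t=ray(c0,P([(45,78),(278,40),(358,420),(155,452)]),20);pr("ptray",t);print(side(t),t.mean(0)[:2],"yaw",np.degrees(np.arctan2(*(t[1]-t[2]+t[0]-t[3])[[1,0]]))-90)
r=ray(c0,P([(96,100),(240,80),(275,243),(146,266)]),20);pr("rpocket",r);print(side(r),r.mean(0)[:2])
pr("round pocket edges LRTB",ray(c0,P([(170,350),(300,348),(238,286),(240,414)]),20))
pr("beaker rim LRTB",ray(c0,P([(418,108),(540,108),(478,44),(478,173)]),56)); pr("base",ray(c0,P([(482,115)]),3))
pr("dish1",ray(c0,P([(598,241),(723,241),(660,177),(660,305)]),15))
pr("dropper LRTB",ray(c1,[(249,138),(279,138),(263,122),(263,153)],62)); 
pr("stack LRTB",ray(c1,[(244,221),(302,221),(273,193),(272,250)],45))
pr("bottle cap",ray(c1,[(240,362),(276,362)],106));pr("bottle base",ray(c1,[(264,308)],0))
pr("timer",ray(c1,[(333,244),(378,255),(360,303),(317,291)],18))
pr("single?",ray(c1,[(433,242)],10))
pr("stray UL,UR,BR",ray(c1,[(88,178),(198,183),(206,371)],20))
pr("small pocket LRTB",ray(c1,[(121,212),(166,211),(144,189),(143,234)],20));pr("mid",ray(c1,[(114,268),(150,234)],20))
# scene cross-checks
for n in ("scene","side"):
    c=calibration(n)
    pr(n+" bottle cap",ray(c,[(385,226)] if n=="scene" else [(372,255)],106)); pr("dropper",ray(c,[(313,186)] if n=="scene" else [(317,203)],66))
    pr("stray pockets",ray(c,[(289,253),(312,275),(344,305)] if n=="scene" else [(272,261),(288,289),(309,326)],14))
E
```

```text
box [[573.8, 0.9], [620.8, 16.8], [639.7, -40.4], [593.5, -56.3]]
[49.5 60.2 48.9 60.4] [606.93870034 -19.72902369] yaw of 62 side 108.6289086745737
ptray [[406.4, 111.9], [517.3, 128.4], [543.3, -59.5], [431.6, -78.3]]
[112.2 189.7 113.3 191.8] [474.63899748  25.59295285] yaw 7.70603041201278
rpocket [[428.8, 102.2], [497.9, 111.1], [507.4, 35.0], [441.2, 23.3]]
[69.7 76.7 67.2 79.8] [468.79725401  67.88329084]
round pocket edges LRTB [[447.4, -20.6], [515.4, -19.5], [486.5, 13.2], [480.2, -56.2]]
beaker rim LRTB [[585.4, 97.0], [637.5, 97.0], [611.3, 122.2], [610.7, 70.1]]
base [[610.8, 96.3]]
dish1 [[669.4, 35.5], [732.6, 35.6], [698.9, 66.9], [702.8, 2.6]]
dropper LRTB [[590.9, -123.5], [619.2, -123.6], [604.4, -108.9], [603.8, -137.6]]
stack LRTB [[581.3, -211.3], [642.7, -211.5], [612.3, -181.0], [610.5, -244.5]]
bottle cap [[579.4, -339.5], [615.3, -339.5]]
bottle base [[597.5, -343.4]]
timer [[680.2, -248.5], [733.4, -262.4], [716.0, -325.7], [663.1, -309.2]]
single? [[799.3, -249.4]]
stray UL,UR,BR [[409.8, -169.7], [529.5, -175.6], [522.2, -423.3]]
small pocket LRTB [[440.7, -208.5], [491.3, -207.5], [469.5, -182.2], [462.4, -234.8]]
mid [[423.4, -277.3], [470.4, -234.9]]
scene bottle cap [[601.5, -332.3]]
dropper [[602.7, -124.5]]
stray pockets [[463.8, -205.4], [462.6, -278.9], [462.0, -370.4]]
side bottle cap [[598.3, -342.2]]
dropper [[603.3, -130.6]]
stray pockets [[464.3, -208.1], [464.8, -286.5], [465.3, -374.5]]
```

All measurements agree with the given sizes. Positions:
- **Stock:** box (607,-20, yaw 18.6°), beaker (611,97), dropper (604,-124), stack (612,-212), bottle (598,-341)
- **Staining pockets:** (465.5,-208), (464,-282), (462,-372)
- **Paper pockets:** (469,68), (482,-20.5), yaw 8°

I'll start with the stack.

Call:
arm_command(
  delta_pos=[
    [-0.03,-0.1,-0.08],
    [-0.052,-0.168,-0.2],
    [-0.052,-0.168,-0.34],
    [-0.052,-0.168,-0.48],
    [-0.052,-0.168,-0.62],
  ],
  delta_rot=[
    [0,0,0],
    [0,0,0],
    [0,0,0],
    [0,0,0],
    [0,0,0],
  ],
  claw=[0,0,0,0,0],
)

```text
t: 1.13
eef_pos: [611.9, -210.7, 56.7]
tcp_rot: [3.141, -0.0, 1.571]
ft_force: [0.4, -0.0, -0.6]
opening: 0.999
grip_force: 0.0
```

Call:
arm_command(
  delta_pos=[
    [0,0,-0.08],
    [0,0,-0.14],
    [0,0,-0.156],
    [0,0,-0.156],
    [0,0,-0.156],
  ],
  delta_rot=[
    [0,0,0],
    [0,0,0],
    [0,0,0],
    [0,0,0],
    [0,0,0],
  ],
  claw=[0,0,0,0,1],
)

```text
t: 1.55
eef_pos: [612.5, -211.3, 19.7]
tcp_rot: [3.141, 0.0, 1.572]
ft_force: [0.1, 0.9, 0.1]
opening: 0.969
grip_force: 0.0
```

Call:
arm_command(
  delta_pos=[
    [0,0,0],
    [0,0,0],
    [0,0,0],
    [0,0,0],
    [0,0,0],
  ],
  delta_rot=[
    [0,0,0],
    [0,0,0],
    [0,0,0],
    [0,0,0],
    [0,0,0],
  ],
  claw=[1,1,1,1,1],
)

```text
t: 1.97
eef_pos: [612.1, -212.0, 19.4]
tcp_rot: [3.141, 0.0, 1.571]
ft_force: [-0.2, -0.7, -0.0]
opening: 0.636
grip_force: 0.0
```

Call:
arm_command(
  delta_pos=[
    [0,0,0],
    [0,0,0],
    [0,0,0],
    [0,0,0],
    [0,0,0],
  ],
  delta_rot=[
    [0,0,0],
    [0,0,0],
    [0,0,0],
    [0,0,0],
    [0,0,0],
  ],
  claw=[1,1,1,1,1],
)

```text
t: 2.38
eef_pos: [612.0, -212.0, 18.9]
tcp_rot: [-3.142, -0.0, 1.571]
ft_force: [0.4, 0.9, 0.2]
opening: 0.286
grip_force: 0.0
```

```bash
python3 - <<'E'
from cell import *
import cv2,numpy as np
a=read_camera("side");b=read_camera("wrist");print(state()["opening"],state()["grip_force"])
o=np.hstack([cv2.resize(a[150:330,220:440],(400,328)),cv2.resize(b,(400,300))[:300] if 0 else cv2.resize(b,(400,328))])
cv2.imwrite("pics/g1.png",o[:,:,::-1])
E
```

```text
0.2042056523389774 0.0
```

View pics/g1.png

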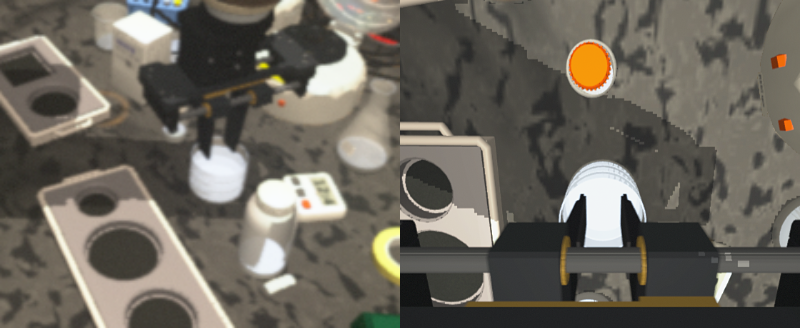

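The fingers closed north of the stack, and my stack y included its wall, so its true centre is further south. The stack is still upright. I'll open, rise and measure again.

Call:
arm_command(
  delta_pos=[
    [0,0,0],
    [0,0.02,0],
    [0,0.02,0],
    [0,0.02,0.03],
    [0,0.02,0.1],
  ],
  delta_rot=[
    [0,0,0],
    [0,0,0],
    [0,0,0],
    [0,0,0],
    [0,0,0],
  ],
  claw=[0,0,0,0,0],
)

```text
t: 2.9
eef_pos: [611.0, -206.4, 42.7]
tcp_rot: [-3.138, -0.001, 1.571]
ft_force: [-0.2, 0.9, -0.2]
opening: 0.495
grip_force: 0.0
```

Call:
arm_command(
  delta_pos=[
    [0,0,0.14],
    [0,0,0.28],
    [0,0,0.42],
    [0,0,0.56],
    [0,0,0.676],
  ],
  delta_rot=[
    [0,0,0],
    [0,0,0],
    [0,0,0],
    [0,0,0],
    [0,0,0],
  ],
  claw=[0,0,0,0,0],
)

```text
t: 3.32
eef_pos: [612.1, -206.9, 216.5]
tcp_rot: [3.139, 0.001, 1.571]
ft_force: [-0.1, -0.6, -0.4]
opening: 0.846
grip_force: 0.0
```

Call:
arm_command(
  delta_pos=[
    [0,0,0],
    [0,0,0],
    [0,0,0],
    [0,0,0],
    [0,0,0],
  ],
  delta_rot=[
    [0,0,0],
    [0,0,0],
    [0,0,0],
    [0,0,0],
    [0,0,0],
  ],
  claw=[0,0,0,0,0],
)

```text
t: 3.73
eef_pos: [611.6, -206.8, 211.6]
tcp_rot: [-3.14, -0.001, 1.571]
ft_force: [0.5, 0.3, -0.3]
opening: 0.997
grip_force: 0.0
```

```bash
python3 - <<'E'
from h import *
c=calibration("wrist"); b=read_camera("wrist");pickle.dump(c,open("w2.pkl","wb"));print(state()["eef_pos"],state()["opening"])
cv2.imwrite("pics/wrist2.png",b[:,:,::-1])
cv2.imwrite("pics/w2c.png",cv2.resize(b[90:290,180:380],None,fx=3,fy=3,interpolation=2)[:,:,::-1])
E
```

```text
[ 611.70683225 -206.82387381  211.78042443] 0.998553130072754
```

View pics/w2c.png

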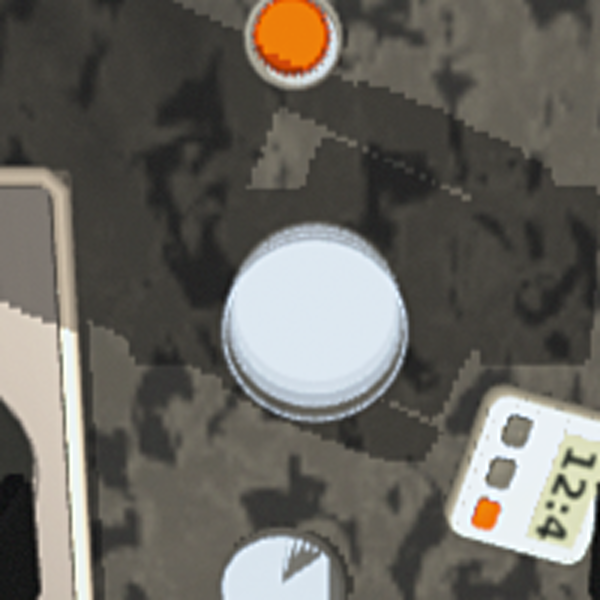

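The crop shows the stack's top rim spanning x 221–408 with its bottom at 421, so the centre is about (315,327). The dropper cap is at (291,36), and the bottle's base starts at (283,535). Measuring with these.

```bash
python3 - <<'E'
from h import *
c=pickle.load(open("w2.pkl","rb"));P=lambda a:np.array(a)/3+[180,90]
print("stack L,R,B,C",ray(c,P([(221,327),(408,327),(315,421),(315,327)]),45)[:,:2].round(1).tolist())
print("dropper cap",ray(c,P([(291,38)]),66).round(1),"body outer T,B",ray(c,P([(293,90)]),45).round(1))
print("bottle base front edge z0",ray(c,P([(283,528)]),0).round(1))
for n,u in(("bottle base centre",(597.5,-341,0)),("cap",(597.5,-341,106))):print(n,proj(c,u),proj(calibration("side"),u),proj(calibration("scene"),u))
b=cv2.imread("pics/side0.png")
E
```

```text
stack L,R,B,C [[579.0, -220.6], [643.6, -220.6], [611.5, -255.0], [611.5, -220.6]]
dropper cap [[ 604.1 -125.1   66. ]] body outer T,B [[ 604.2 -141.2   45. ]]
bottle base front edge z0 [[ 598.5 -317.5    0. ]]
bottle base centre [[273.6968112 283.1759762]] [[362.37308652 293.29349988]] [[379.76095741 263.5853033 ]]
cap [[270.4158211  334.97501149]] [[371.24462923 254.66700714]] [[387.04205048 229.52300505]]
```

```bash
python3 - <<'E'
from h import *
c=calibration("side")
print("side TCP z19,45,70",proj(c,[(612,-212,19),(612,-212,45),(612,-212,70)]).round(0).tolist())
b=cv2.imread("pics/g1.png");
c1=pickle.load(open("w1.pkl","rb"));print("w1 B",ray(c1,[(272,259),(272,255)],45).round(1)[:,1])
im=read_camera("side");print(state()["eef_pos"])
a=cv2.resize(im[150:330,240:420],None,fx=3,fy=3)
b=cv2.resize(b[:328,:400],(400,328))
o=np.zeros((560,800,3),np.uint8);o[:540,:400]=a[:540,70:470][:,:,::-1];o[:328,400:]=b
cv2.imwrite("pics/cmp.png",o)
E
```

```text
side TCP z19,45,70 [[337.0, 241.0], [338.0, 232.0], [339.0, 223.0]]
w1 B [-255.1 -250.4]
[ 611.78361337 -206.90509161  211.98978924]
```

View pics/cmp.png

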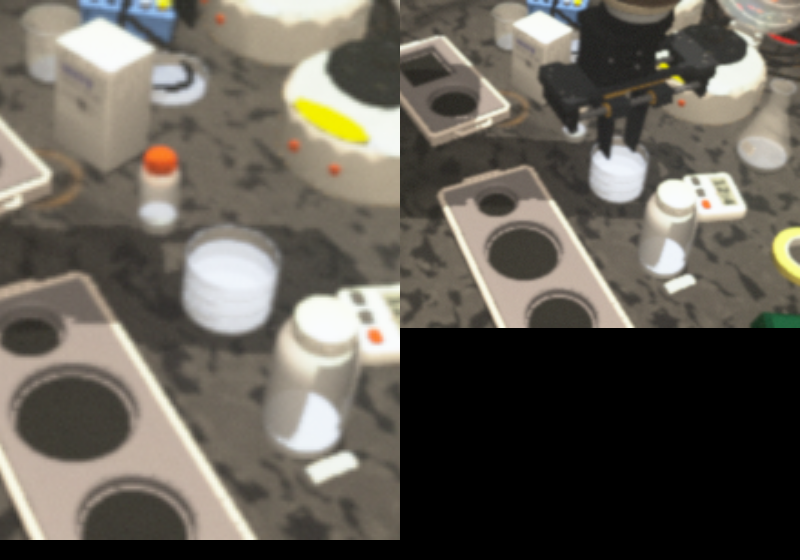

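```bash
python3 - <<'E'
from h import *
c=calibration("side")
for y in(-222,-235,-250):print(y,"top N edge, base S edge, L,R",proj(c,[(611,y+32,45),(611,y-32,0),(581,y-10,20),(641,y+10,20)]).round(0).tolist())
print("now top row 226 base row 261; L/R 324 357")
c1=pickle.load(open("w1.pkl","rb"))
print("fingertips w1 pixel expected",proj(c1,[(624.7-50,-171.3,212.5),(624.7+50,-171.3,212.5),(624.7,-171.3,212.5),(624.7-50,-171.3,290)]).round(0).tolist())
E
```

```text
-222 top N edge, base S edge, L,R [[332.0, 226.0], [345.0, 261.0], [328.0, 251.0], [348.0, 237.0]]
-235 top N edge, base S edge, L,R [[335.0, 230.0], [348.0, 265.0], [331.0, 255.0], [352.0, 241.0]]
-250 top N edge, base S edge, L,R [[339.0, 234.0], [352.0, 270.0], [335.0, 260.0], [355.0, 246.0]]
now top row 226 base row 261; L/R 324 357
fingertips w1 pixel expected [[200.0, 245.0], [371.0, 245.0], [285.0, 245.0], [154.0, 322.0]]
```

Two cameras now put the stack at (611.5,-222), and it has not moved at all, so the reading is stale or the contact odd. I'll try again dead centre and watch the force.

Call:
arm_command(
  delta_pos=[
    [0,-0.06,-0.1],
    [0,-0.06,-0.24],
    [0,-0.06,-0.38],
    [0,-0.06,-0.52],
    [0,-0.06,-0.64],
  ],
  delta_rot=[
    [0,0,0],
    [0,0,0],
    [0,0,0],
    [0,0,0],
    [0,0,0],
  ],
  claw=[0,0,0,0,0],
)

```text
t: 4.25
eef_pos: [611.3, -221.7, 50.3]
tcp_rot: [-3.14, -0.001, 1.571]
ft_force: [0.8, -0.1, -0.3]
opening: 0.999
grip_force: 0.0
```

Call:
arm_command(
  delta_pos=[
    [0,0,-0.08],
    [0,0,-0.14],
    [0,0,-0.144],
    [0,0,-0.144],
    [0,0,-0.144],
  ],
  delta_rot=[
    [0,0,0],
    [0,0,0],
    [0,0,0],
    [0,0,0],
    [0,0,0],
  ],
  claw=[0,0,0,1,1],
)

```text
t: 4.67
eef_pos: [612.4, -222.2, 17.7]
tcp_rot: [3.141, 0.0, 1.571]
ft_force: [0.1, -0.0, 0.1]
opening: 0.914
grip_force: 0.0
```

Call:
arm_command(
  delta_pos=[
    [0,0,0],
    [0,0,0],
    [0,0,0],
    [0,0,0],
    [0,0,0],
  ],
  delta_rot=[
    [0,0,0],
    [0,0,0],
    [0,0,0],
    [0,0,0],
    [0,0,0],
  ],
  claw=[1,1,1,1,1],
)

```text
t: 5.08
eef_pos: [613.6, -222.7, 18.9]
tcp_rot: [3.137, 0.002, 1.571]
ft_force: [0.4, 0.7, 12.6]
opening: 0.569
grip_force: 6.0
```

```bash
python3 - <<'E'
from h import *
a=read_camera("side");b=read_camera("wrist");s=state();print(s["opening"],s["grip_force"],s["eef_pos"])
o=np.hstack([cv2.resize(a[170:290,270:420],(400,320)),cv2.resize(b,(400,320))])
cv2.imwrite("pics/g2.png",o[:,:,::-1])
E
```

```text
0.4911086941564948 30.5341189306273 [ 612.60305258 -222.74146402   19.63044294]
```

View pics/g2.png

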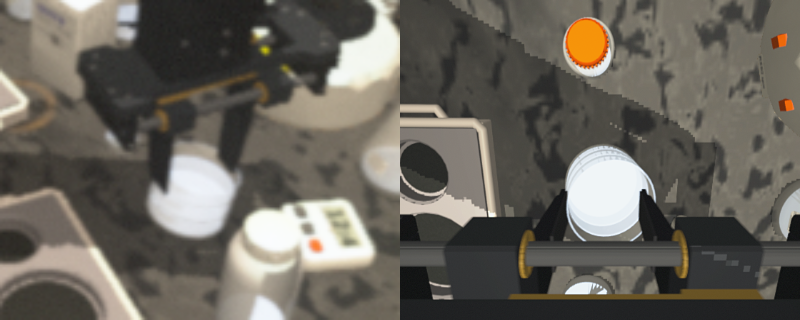

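The grip is off-centre and the stack is slightly tilted, with contact at a chord of about 50 mm. Both attempts fit a finger-vs-camera offset of about 28 mm in y. I'll release and check the fingertips against the fixed cameras.

Call:
arm_command(
  delta_pos=[
    [0,0,0],
    [0,0,0],
    [0,0,0],
    [0,0,0],
    [0,0,0],
  ],
  delta_rot=[
    [0,0,0],
    [0,0,0],
    [0,0,0],
    [0,0,0],
    [0,0,0],
  ],
  claw=[0,0,0,0,0],
)

```text
t: 5.6
eef_pos: [614.0, -222.8, 19.3]
tcp_rot: [3.136, 0.002, 1.571]
ft_force: [1.1, 0.4, 8.5]
opening: 0.785
grip_force: 4.3
```

Call:
arm_command(
  delta_pos=[
    [0,0,0],
    [0,0,0.14],
    [0,0,0.28],
    [0,0,0.42],
    [0,0,0.56],
  ],
  delta_rot=[
    [0,0,0],
    [0,0,0],
    [0,0,0],
    [0,0,0],
    [0,0,0],
  ],
  claw=[0,0,0,0,0],
)

```text
t: 6.02
eef_pos: [611.8, -221.9, 158.8]
tcp_rot: [3.141, -0.0, 1.571]
ft_force: [0.2, -0.8, 0.2]
opening: 0.998
grip_force: 0.0
```

```bash
python3 - <<'E'
from h import *
cw=calibration("wrist");w=read_camera("wrist");pickle.dump(cw,open("w3.pkl","wb"));cv2.imwrite("pics/w3.png",w[:,:,::-1])
p=np.array(state()["eef_pos"]);print(p,state()["opening"])
out=[]
for n,k in(("side",(330,200)),("scene",(350,180))):
    c=calibration(n);a=read_camera(n).copy()
    q=proj(c,[p,p+[47.5,0,0],p-[47.5,0,0]]);print(n,q.round(0).tolist())
    x,y=int(q[0,0]),int(q[0,1]);a=cv2.resize(a[y-75:y+75,x-67:x+66],(399,450))
    for u,v in q: cv2.circle(a,(int((u-x+67)*3),int((v-y+75)*3)),3,(255,0,255),-1)
    out.append(a)
cv2.imwrite("pics/tips.png",np.hstack(out)[:,:,::-1])
E
```

```text
[ 614.28334369 -222.9461748   166.24146863] 0.9978677046878772
side [[349.0, 188.0], [370.0, 182.0], [326.0, 194.0]]
scene [[352.0, 172.0], [368.0, 162.0], [335.0, 182.0]]
```

View pics/tips.png

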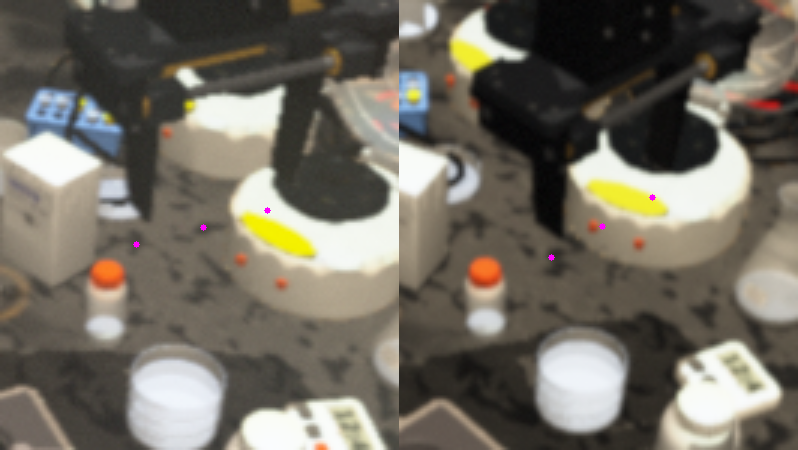

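The stack is upright again. The visible fingertips sit clearly above the projected TCP dots: side left tip (147,220) vs dot (136,244), scene left (555,235) vs (551,258). I'll triangulate this offset and re-measure the stack.

```bash
python3 - <<'E'
from h import *
from scipy.optimize import least_squares
p=np.array([614.28,-222.95,166.24])
cs=[calibration(n) for n in("side","scene")]
for nm,sgn,d in(("L",-1,[(11,-24),(4,-23)]),("R",1,[(20,-26),(13,-27)])):
    b=p+[sgn*47.5,0,0]
    tgt=[proj(c,b)[0]+np.array(x)/3 for c,x in zip(cs,d)]
    r=least_squares(lambda q:np.r_[proj(cs[0],q)[0]-tgt[0],proj(cs[1],q)[0]-tgt[1]],b);print(nm,(r.x-b).round(1),"resid px",r.fun.round(2))
    for dz in(0,10):
        r=least_squares(lambda q:np.r_[proj(cs[0],[*q,b[2]+dz])[0]-tgt[0],proj(cs[1],[*q,b[2]+dz])[0]-tgt[1]],b[:2]);print("  z+%d"%dz,(r.x-b[:2]).round(1),r.fun.round(2))
print(state()["joints"],calibration("wrist")["T"][:3,3]-state()["eef_pos"])
E
```

```text
L [10.4  7.5  9.6] resid px [-0.19  0.26  0.14 -0.31]
  z+0 [18.  16.8] [ 0.49  0.89 -0.67 -0.57]
  z+10 [10.1  7.2] [-0.21  0.24  0.18 -0.3 ]
R [15.   3.9 13.4] resid px [-0.08  0.1   0.07 -0.12]
  z+0 [28.3 16.9] [ 0.71  0.95 -0.93 -0.55]
  z+10 [18.4  7.2] [ 0.12  0.32 -0.19 -0.23]
[-4.49293280e-01  5.53864090e-01  1.52342108e+00  2.53795319e-05
  1.05862784e+00 -4.49363266e-01] [ -1.62948899  81.25521357 196.57963869]
```

View pics/w3.png

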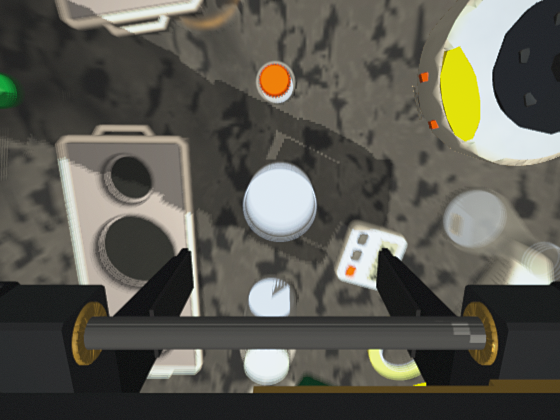

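I must separate settling and blur from a real offset. I'll shut the fingers in the air, let the arm settle, then measure the tip cleanly in all three cameras.

Call:
arm_command(
  delta_pos=[
    [0,0,0],
    [0,0,0],
    [0,0,0],
    [0,0,0],
    [0,0,0],
  ],
  delta_rot=[
    [0,0,0],
    [0,0,0],
    [0,0,0],
    [0,0,0],
    [0,0,0],
  ],
  claw=[1,1,1,1,1],
)

```text
t: 6.58
eef_pos: [611.8, -221.9, 156.1]
tcp_rot: [-3.14, -0.001, 1.571]
ft_force: [-0.1, 0.1, 0.3]
opening: 0.707
grip_force: 0.0
```

Call:
arm_command(
  delta_pos=[
    [0,0,0],
    [0,0,0],
    [0,0,0],
    [0,0,0],
    [0,0,0],
  ],
  delta_rot=[
    [0,0,0],
    [0,0,0],
    [0,0,0],
    [0,0,0],
    [0,0,0],
  ],
  claw=[1,1,1,1,1],
)

```text
t: 7.0
eef_pos: [612.0, -222.0, 157.0]
tcp_rot: [3.141, 0.0, 1.571]
ft_force: [-0.1, -0.6, -0.5]
opening: 0.356
grip_force: 0.0
```

Call:
arm_command(
  delta_pos=[
    [0,0,0],
    [0,0,0],
    [0,0,0],
    [0,0,0],
    [0,0,0],
  ],
  delta_rot=[
    [0,0,0],
    [0,0,0],
    [0,0,0],
    [0,0,0],
    [0,0,0],
  ],
  claw=[1,1,1,1,1],
)

```text
t: 7.42
eef_pos: [612.0, -222.0, 157.0]
tcp_rot: [3.141, 0.0, 1.571]
ft_force: [0.1, -0.4, 0.8]
opening: 0.024
grip_force: 0.0
```

```bash
python3 - <<'E'
from h import *
out=[]
for n in("side","scene","wrist"):
    p=np.array(state()["eef_pos"]);c=calibration(n);a=read_camera(n).copy();cv2.imwrite(f"pics/{n}4.png",a[:,:,::-1])
    q=proj(c,[p,p+[0,0,19]]);x,y=q[0].astype(int);print(n,p.round(1),q.round(1).tolist(),"crop org",x-44,y-75,state()["opening"])
    a=cv2.resize(a[y-75:y+75,x-44:x+44],(264,450))
    for u,v in q: cv2.circle(a,(int((u-x+44)*3),int((v-y+75)*3)),2,(255,0,255),-1)
    out.append(a)
cv2.imwrite("pics/tips2.png",np.hstack(out)[:,:,::-1])
E
```

```text
side [ 612. -222.  157.] [[346.8, 191.8], [348.1, 183.6]] crop org 302 116 0.011895051214125998
scene [ 612. -222.  157.] [[350.4, 175.4], [351.2, 168.1]] crop org 306 100 0.007716533049497734
wrist [ 612. -222.  157.] [[285.2, 247.8], [285.3, 261.4]] crop org 241 172 0.001464499485068739
```

View pics/tips2.png

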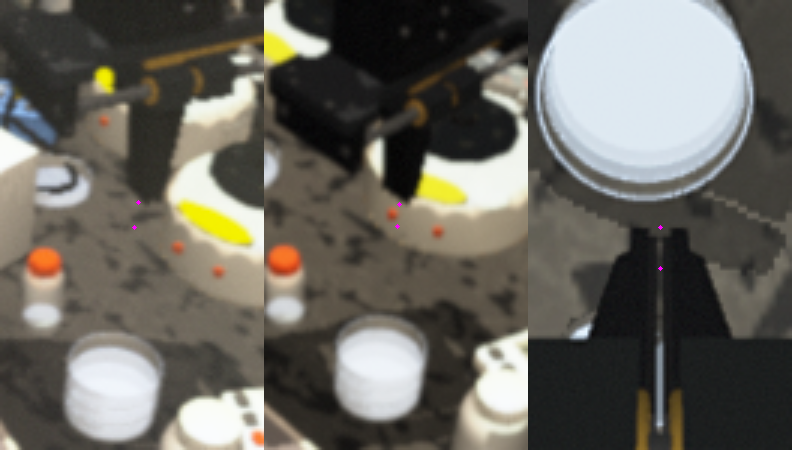

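```bash
python3 - <<'E'
from h import *
from scipy.optimize import least_squares
p=np.array([612,-222,157.])
cs=[calibration(n) for n in("side","scene")]
def tri(ts,x0):
    r=least_squares(lambda q:np.r_[proj(cs[0],q)[0]-ts[0],proj(cs[1],q)[0]-ts[1]],x0);return r.x.round(1),r.fun.round(2),np.linalg.svd(r.jac)[1].round(2)
# finger underside centre seen in both views
print("tip",tri([(302+150/3,116+202/3),(306+138/3,100+203/3)],p))
# stack: rim top centre & base: side L/R x 64..163, rim ellipse rows 333..; scene L/R 335..428-264
print("stack expect side/scene rim N edge z45, S base z0",[proj(c,[(612,-190,45),(612,-254,0)]).round(1).tolist() for c in cs])
print("seen side rim top row",116+333/3,"base",116+440/3,"cols",302+64/3,302+163/3,"scene",100+315/3,100+420/3,306+71/3,306+164/3)
for c in cs: print("wall L/R expected",[proj(c,[(612+32*np.cos(a),-222+32*np.sin(a),30) for a in np.linspace(0,6.28,60)])[:,0].min().round(1),proj(c,[(612+32*np.cos(a),-222+32*np.sin(a),30) for a in np.linspace(0,6.28,60)])[:,0].max().round(1)])
# wrist4 stack by circle: crop circle cx,cy,r
cw=calibration("wrist");print("wrist rim L,R,B",ray(cw,[(241+(536-528)/3,172+95/3),(241+(752-528)/3,172+95/3),(241+(645-528)/3,172+200/3)],45).round(1).tolist())
E
```

```text
tip (array([ 627.9, -211.2,  163.6]), array([-0.51,  0.68,  0.41, -0.8 ]), array([0.73, 0.72, 0.07]))
stack expect side/scene rim N edge z45, S base z0 [[[332.8, 225.7], [345.7, 260.5]], [[335.7, 206.3], [354.6, 236.3]]]
seen side rim top row 227.0 base 262.66666666666663 cols 323.3333333333333 356.3333333333333 scene 205.0 240.0 329.6666666666667 360.6666666666667
wall L/R expected [np.float64(324.3), np.float64(354.9)]
wall L/R expected [np.float64(330.8), np.float64(360.1)]
wrist rim L,R,B [[575.6, -226.0, 45.0], [639.2, -225.9, 45.0], [607.6, -259.0, 45.0]]
```

The wrist view puts the shut tip on the TCP dot. In the fixed views it sits about 8 px higher, which fits fingertips truly about 20 mm above the reported TCP. I'll test that physically by touching bare bench at (545,-150).

Call:
arm_command(
  delta_pos=[
    [-0.06,0.06,-0.1],
    [-0.12,0.12,-0.22],
    [-0.18,0.19,-0.34],
    [-0.23,0.25,-0.46],
    [-0.268,0.288,-0.54],
  ],
  delta_rot=[
    [0,0,0],
    [0,0,0],
    [0,0,0],
    [0,0,0],
    [0,0,0],
  ],
  claw=[1,1,1,1,1],
)

```text
t: 7.98
eef_pos: [543.0, -148.4, 19.9]
tcp_rot: [-3.139, -0.001, 1.571]
ft_force: [-0.2, 0.2, 0.6]
opening: 0.003
grip_force: 0.0
```

Call:
arm_command(
  delta_pos=[
    [0,0,-0.01],
    [0,0,-0.02],
    [0,0,-0.03],
    [0,0,-0.04],
    [0,0,-0.05],
  ],
  delta_rot=[
    [0,0,0],
    [0,0,0],
    [0,0,0],
    [0,0,0],
    [0,0,0],
  ],
  claw=[1,1,1,1,1],
)

```text
t: 8.4
eef_pos: [546.1, -150.8, 10.3]
tcp_rot: [3.139, 0.001, 1.57]
ft_force: [0.1, -0.1, 0.2]
opening: 0.008
grip_force: 0.0
```

Call:
arm_command(
  delta_pos=[
    [0,0,-0.006],
    [0,0,-0.012],
    [0,0,-0.018],
    [0,0,-0.024],
    [0,0,-0.03],
  ],
  delta_rot=[
    [0,0,0],
    [0,0,0],
    [0,0,0],
    [0,0,0],
    [0,0,0],
  ],
  claw=[1,1,1,1,1],
)

```text
t: 8.82
eef_pos: [545.1, -150.0, 1.9]
tcp_rot: [3.141, 0.0, 1.571]
ft_force: [-0.0, -0.8, 0.1]
opening: 0.006
grip_force: 0.0
```

Call:
arm_command(
  delta_pos=[
    [0,0,-0.006],
    [0,0,-0.012],
    [0,0,-0.018],
    [0,0,-0.024],
    [0,0,-0.024],
  ],
  delta_rot=[
    [0,0,0],
    [0,0,0],
    [0,0,0],
    [0,0,0],
    [0,0,0],
  ],
  claw=[1,1,1,1,1],
)

```text
t: 9.23
eef_pos: [544.9, -149.9, -4.4]
tcp_rot: [-3.141, -0.0, 1.571]
ft_force: [-0.4, 0.3, -0.2]
opening: 0.005
grip_force: 0.0
```

Reported z is -4.4 with no contact, so the fingertips do sit higher than reported. Continuing slowly.

Call:
arm_command(
  delta_pos=[
    [0,0,-0.008],
    [0,0,-0.016],
    [0,0,-0.024],
    [0,0,-0.032],
    [0,0,-0.032],
  ],
  delta_rot=[
    [0,0,0],
    [0,0,0],
    [0,0,0],
    [0,0,0],
    [0,0,0],
  ],
  claw=[1,1,1,1,1],
)

```text
t: 9.65
eef_pos: [544.8, -149.9, -12.5]
tcp_rot: [-3.141, -0.0, 1.571]
ft_force: [-0.1, -0.6, -0.1]
opening: 0.007
grip_force: 0.0
```

Call:
arm_command(
  delta_pos=[
    [0,0,-0.004],
    [0,0,-0.008],
    [0,0,-0.012],
    [0,0,-0.016],
    [0,0,-0.02],
  ],
  delta_rot=[
    [0,0,0],
    [0,0,0],
    [0,0,0],
    [0,0,0],
    [0,0,0],
  ],
  claw=[1,1,1,1,1],
)

```text
t: 10.07
eef_pos: [545.0, -150.0, -17.1]
tcp_rot: [3.142, 0.0, 1.571]
ft_force: [-0.4, 0.4, -0.0]
opening: 0.006
grip_force: 0.0
```

Call:
arm_command(
  delta_pos=[
    [0,0,-0.004],
    [0,0,-0.008],
    [0,0,-0.012],
    [0,0,-0.016],
    [0,0,-0.02],
  ],
  delta_rot=[
    [0,0,0],
    [0,0,0],
    [0,0,0],
    [0,0,0],
    [0,0,0],
  ],
  claw=[1,1,1,1,1],
)

```text
t: 10.48
eef_pos: [545.0, -150.0, -22.1]
tcp_rot: [3.141, 0.0, 1.571]
ft_force: [0.2, 0.4, 0.8]
opening: 0.006
grip_force: 0.0
```

Call:
arm_command(
  delta_pos=[
    [0,0,-0.004],
    [0,0,-0.008],
    [0,0,-0.012],
    [0,0,-0.016],
    [0,0,-0.016],
  ],
  delta_rot=[
    [0,0,0],
    [0,0,0],
    [0,0,0],
    [0,0,0],
    [0,0,0],
  ],
  claw=[1,1,1,1,1],
)

```text
t: 10.9
eef_pos: [544.9, -149.9, -26.2]
tcp_rot: [-3.141, -0.0, 1.571]
ft_force: [1.0, 0.1, -0.3]
opening: 0.004
grip_force: 0.0
```

Call:
arm_command(
  delta_pos=[
    [0,0,-0.004],
    [0,0,-0.008],
    [0,0,-0.012],
    [0,0,-0.016],
    [0,0,-0.016],
  ],
  delta_rot=[
    [0,0,0],
    [0,0,0],
    [0,0,0],
    [0,0,0],
    [0,0,0],
  ],
  claw=[1,1,1,1,1],
)

```text
t: 11.32
eef_pos: [545.1, -150.0, -26.6]
tcp_rot: [3.14, 0.001, 1.571]
ft_force: [-12.8, 3.2, 46.5]
opening: 0.007
grip_force: 23.1
```

Contact comes at reported z = -26.3, so the true tip is about 26 mm above the reported value. With the tip on the bench, a look now gives the x/y offset directly at z = 0.

```bash
python3 - <<'E'
from h import *
out=[]
for n in("side","scene","wrist"):
    c=calibration(n);a=read_camera(n).copy();cv2.imwrite(f"pics/{n}5.png",a[:,:,::-1])
    q=proj(c,[(545,-150,0)]);x,y=q[0].astype(int);print(n,q.round(1).tolist(),"org",x-33,y-45)
    if n=="wrist":pickle.dump(c,open("w5.pkl","wb"))
    a=cv2.resize(a[y-45:y+45,x-33:x+33],(264,360))
    u,v=q[0];cv2.circle(a,(int((u-x+33)*4),int((v-y+45)*4)),2,(255,0,255),-1)
    out.append(a)
cv2.imwrite("pics/tips3.png",np.hstack(out)[:,:,::-1])
E
```

```text
side [[295.7, 237.4]] org 262 192
scene [[300.8, 224.4]] org 267 179
wrist [[285.2, 267.6]] org 252 222
```

View pics/tips3.png

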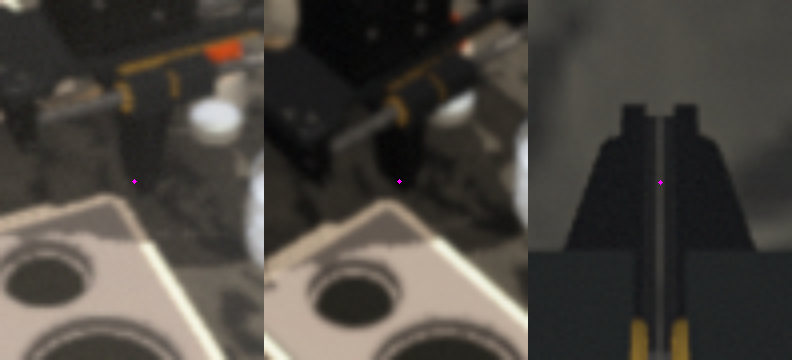

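In both fixed views the tip on the bench matches the dot in x/y, within a corner's width. So only z is off, and I'll command z = wanted - 26. The stack is now at about (608.5,-227), so I'll try the grip again with that correction.

Call:
arm_command(
  delta_pos=[
    [0,0,0.12],
    [0,0,0.25],
    [0,0,0.38],
    [0.06,-0.08,0.46],
    [0.13,-0.16,0.5],
  ],
  delta_rot=[
    [0,0,0],
    [0,0,0],
    [0,0,0],
    [0,0,0],
    [0,0,0],
  ],
  claw=[1,1,1,0,0],
)

```text
t: 11.88
eef_pos: [578.4, -190.2, 98.7]
tcp_rot: [3.138, 0.002, 1.572]
ft_force: [0.9, 0.4, -1.1]
opening: 0.097
grip_force: 0.0
```

Call:
arm_command(
  delta_pos=[
    [0.06,-0.08,0],
    [0.124,-0.148,0],
    [0.124,-0.148,0],
    [0.124,-0.148,0],
    [0.124,-0.148,0],
  ],
  delta_rot=[
    [0,0,0],
    [0,0,0],
    [0,0,0],
    [0,0,0],
    [0,0,0],
  ],
  claw=[0,0,0,0,0],
)

```text
t: 12.3
eef_pos: [607.8, -226.4, 94.5]
tcp_rot: [-3.141, -0.001, 1.571]
ft_force: [-0.6, 0.4, -0.3]
opening: 0.44
grip_force: 0.0
```

Call:
arm_command(
  delta_pos=[
    [0,0,0],
    [0,0,0],
    [0,0,0],
    [0,0,0],
    [0,0,-0.06],
  ],
  delta_rot=[
    [0,0,0],
    [0,0,0],
    [0,0,0],
    [0,0,0],
    [0,0,0],
  ],
  claw=[0,0,0,0,0],
)

```text
t: 12.72
eef_pos: [609.7, -227.3, 82.3]
tcp_rot: [3.138, 0.002, 1.571]
ft_force: [0.3, -0.6, 0.2]
opening: 0.791
grip_force: 0.0
```

Call:
arm_command(
  delta_pos=[
    [0,0,-0.1],
    [0,0,-0.2],
    [0,0,-0.3],
    [0,0,-0.348],
    [0,0,-0.348],
  ],
  delta_rot=[
    [0,0,0],
    [0,0,0],
    [0,0,0],
    [0,0,0],
    [0,0,0],
  ],
  claw=[0,0,0,0,1],
)

```text
t: 13.13
eef_pos: [607.2, -226.3, -9.6]
tcp_rot: [-3.138, -0.002, 1.571]
ft_force: [0.4, -0.1, -0.6]
opening: 0.967
grip_force: 0.0
```

Call:
arm_command(
  delta_pos=[
    [0,0,0],
    [0,0,0],
    [0,0,0],
    [0,0,0],
    [0,0,0],
  ],
  delta_rot=[
    [0,0,0],
    [0,0,0],
    [0,0,0],
    [0,0,0],
    [0,0,0],
  ],
  claw=[1,1,1,1,1],
)

```text
t: 13.55
eef_pos: [609.0, -227.2, -5.9]
tcp_rot: [3.14, 0.001, 1.571]
ft_force: [-0.5, 0.9, 6.6]
opening: 0.663
grip_force: 30.0
```

Good grip: opening 0.663 (63 mm) at 30 N. Now lift and place it in the middle pocket.

Call:
arm_command(
  delta_pos=[
    [0,0,0.06],
    [0,0,0.14],
    [0,0,0.22],
    [-0.1,-0.04,0.24],
    [-0.22,-0.085,0.24],
  ],
  delta_rot=[
    [0,0,0],
    [0,0,0],
    [0,0,0],
    [0,0,0],
    [0,0,0],
  ],
  claw=[1,1,1,1,1],
)

```text
t: 13.97
eef_pos: [554.8, -248.3, 55.0]
tcp_rot: [3.138, 0.002, 1.573]
ft_force: [-0.4, -1.7, -0.5]
opening: 0.665
grip_force: 30.0
```

Call:
arm_command(
  delta_pos=[
    [-0.13,-0.05,0],
    [-0.26,-0.1,0],
    [-0.358,-0.135,0],
    [-0.358,-0.135,0],
    [-0.358,-0.135,0],
  ],
  delta_rot=[
    [0,0,0],
    [0,0,0],
    [0,0,0],
    [0,0,0],
    [0,0,0],
  ],
  claw=[1,1,1,1,1],
)

```text
t: 14.38
eef_pos: [463.5, -282.7, 53.6]
tcp_rot: [3.141, 0.0, 1.569]
ft_force: [0.0, -0.7, -0.5]
opening: 0.663
grip_force: 30.0
```

Call:
arm_command(
  delta_pos=[
    [0,0,-0.06],
    [0,0,-0.12],
    [0,0,-0.16],
    [0,0,-0.17],
    [0,0,-0.17],
  ],
  delta_rot=[
    [0,0,0],
    [0,0,0],
    [0,0,0],
    [0,0,0],
    [0,0,0],
  ],
  claw=[1,1,1,1,1],
)

```text
t: 14.8
eef_pos: [464.3, -281.5, 9.8]
tcp_rot: [-3.141, -0.001, 1.571]
ft_force: [0.5, 0.6, -1.1]
opening: 0.662
grip_force: 30.0
```

```bash
python3 - <<'E'
from h import *
# verify the stack over the pocket: predicted pixel extents of stack bottom vs pocket, and white/clear blob
for n in("side","scene"):
    c=calibration(n);a=read_camera(n);cv2.imwrite(f"pics/{n}6.png",a[:,:,::-1])
    b=cv2.imread(f"pics/{n}0.png")
    g=cv2.cvtColor(b,cv2.COLOR_BGR2GRAY)
    for nm,p in(("small",(465.5,-208)),("mid",(464,-282)),("large",(462,-372)),("prect",(469,68)),("pround",(482,-20.5))):
        u,v=proj(c,[(*p,20)])[0]
        m=(g[int(v)-45:int(v)+45,int(u)-45:int(u)+45]<70).astype(np.uint8)
        k,l,s,ce=cv2.connectedComponentsWithStats(m);i=l[48,45]
        print(n,nm,"dark floor blob bbox centre -> z14:",ray(c,[(s[i,0]+s[i,2]/2+int(u)-45,s[i,1]+s[i,3]/2+int(v)-45)],14)[0,:2].round(1),s[i].tolist())
print(state()["eef_pos"],state()["opening"],state()["ft_force"])
E
```

```text
side small dark floor blob bbox centre -> z14: [ 464.6 -212.7] [37, 44, 18, 11, 150]
side mid dark floor blob bbox centre -> z14: [ 464.4 -287.6] [29, 36, 36, 27, 764]
side large dark floor blob bbox centre -> z14: [ 463.2 -376.9] [31, 36, 33, 27, 717]
side prect dark floor blob bbox centre -> z14: [468.4  58.2] [32, 41, 29, 18, 310]
side pround dark floor blob bbox centre -> z14: [481.8 -23.7] [33, 42, 25, 13, 258]
scene small dark floor blob bbox centre -> z14: [ 462.8 -208.1] [35, 42, 19, 12, 178]
scene mid dark floor blob bbox centre -> z14: [ 461.6 -283. ] [27, 35, 36, 27, 749]
scene large dark floor blob bbox centre -> z14: [ 460.4 -373.4] [30, 36, 31, 25, 619]
scene prect dark floor blob bbox centre -> z14: [467.2  63.9] [28, 37, 36, 23, 456]
scene pround dark floor blob bbox centre -> z14: [480.1 -17.8] [29, 37, 30, 20, 428]
[ 464.55776209 -281.93557176   10.78986275] 0.6637581465476631 [ 0.00391459  0.39416631 -0.60240781]
```

The pockets are confirmed within 2–3 mm in three cameras. I'll lower it home gently.

Call:
arm_command(
  delta_pos=[
    [0,-0.004,-0.008],
    [0,-0.004,-0.016],
    [0,-0.004,-0.024],
    [0,-0.004,-0.032],
    [0,-0.004,-0.036],
  ],
  delta_rot=[
    [0,0,0],
    [0,0,0],
    [0,0,0],
    [0,0,0],
    [0,0,0],
  ],
  claw=[1,1,1,1,1],
)

```text
t: 15.32
eef_pos: [464.1, -283.0, 2.0]
tcp_rot: [3.141, 0.0, 1.571]
ft_force: [-4.8, 4.1, 24.3]
opening: 0.662
grip_force: 30.0
```

The stack is home: contact at pick height + 8 mm. Release it and go to the dropper.

Call:
arm_command(
  delta_pos=[
    [0,0,0],
    [0,0,0],
    [0,0,0],
    [0,0,0],
    [0,0,0],
  ],
  delta_rot=[
    [0,0,0],
    [0,0,0],
    [0,0,0],
    [0,0,0],
    [0,0,0],
  ],
  claw=[0,0,0,0,0],
)

```text
t: 15.73
eef_pos: [464.0, -283.0, 1.4]
tcp_rot: [3.142, -0.0, 1.571]
ft_force: [0.4, -0.8, 0.8]
opening: 0.954
grip_force: 0.0
```

Call:
arm_command(
  delta_pos=[
    [0,0,0.06],
    [0,0,0.15],
    [0,0,0.24],
    [0.1,0.11,0.24],
    [0.2,0.22,0.24],
  ],
  delta_rot=[
    [0,0,0],
    [0,0,0],
    [0,0,0],
    [0,0,0],
    [0,0,0],
  ],
  claw=[0,0,0,0,0],
)

```text
t: 16.15
eef_pos: [514.6, -228.8, 62.9]
tcp_rot: [3.139, 0.001, 1.567]
ft_force: [1.4, 0.0, -0.6]
opening: 0.998
grip_force: 0.0
```

Call:
arm_command(
  delta_pos=[
    [0.1,0.11,0],
    [0.2,0.22,0],
    [0.3,0.33,0],
    [0.36,0.412,0],
    [0.36,0.412,0],
  ],
  delta_rot=[
    [0,0,0],
    [0,0,0],
    [0,0,0],
    [0,0,0],
    [0,0,0],
  ],
  claw=[0,0,0,0,0],
)

```text
t: 16.57
eef_pos: [606.3, -121.3, 61.2]
tcp_rot: [3.141, -0.0, 1.575]
ft_force: [-0.8, 0.0, -0.1]
opening: 1.001
grip_force: 0.0
```

Call:
arm_command(
  delta_pos=[
    [0,0,-0.1],
    [0,0,-0.18],
    [0,0,-0.24],
    [0,0,-0.264],
    [0,0,-0.264],
  ],
  delta_rot=[
    [0,0,0],
    [0,0,0],
    [0,0,0],
    [0,0,0],
    [0,0,0],
  ],
  claw=[0,0,0,0,1],
)

```text
t: 16.98
eef_pos: [603.1, -125.1, -5.9]
tcp_rot: [-3.139, -0.001, 1.57]
ft_force: [0.2, -0.1, -0.1]
opening: 0.97
grip_force: 0.0
```

Call:
arm_command(
  delta_pos=[
    [0,0,0],
    [0,0,0],
    [0,0,0],
    [0,0,0],
    [0,0,0],
  ],
  delta_rot=[
    [0,0,0],
    [0,0,0],
    [0,0,0],
    [0,0,0],
    [0,0,0],
  ],
  claw=[1,1,1,1,1],
)

```text
t: 17.4
eef_pos: [604.3, -125.1, -3.9]
tcp_rot: [3.141, 0.0, 1.571]
ft_force: [0.3, -0.8, 0.0]
opening: 0.639
grip_force: 0.0
```

Call:
arm_command(
  delta_pos=[
    [0,0,0],
    [0,0,0],
    [0,0,0],
    [0,0,0],
    [0,0,0],
  ],
  delta_rot=[
    [0,0,0],
    [0,0,0],
    [0,0,0],
    [0,0,0],
    [0,0,0],
  ],
  claw=[1,1,1,1,1],
)

```text
t: 17.82
eef_pos: [604.0, -125.0, -4.5]
tcp_rot: [3.141, 0.0, 1.571]
ft_force: [-0.4, -0.7, 0.5]
opening: 0.323
grip_force: 29.9
```

Call:
arm_command(
  delta_pos=[
    [0,0,0.06],
    [0,0,0.14],
    [0,0,0.2],
    [-0.1,-0.06,0.2],
    [-0.22,-0.133,0.2],
  ],
  delta_rot=[
    [0,0,0],
    [0,0,0],
    [0,0,0],
    [0,0,0],
    [0,0,0],
  ],
  claw=[1,1,1,1,1],
)

```text
t: 18.23
eef_pos: [549.9, -157.9, 46.2]
tcp_rot: [3.139, 0.001, 1.573]
ft_force: [-0.3, -0.6, -0.6]
opening: 0.322
grip_force: 29.9
```

Call:
arm_command(
  delta_pos=[
    [-0.12,-0.073,0],
    [-0.24,-0.146,0],
    [-0.338,-0.205,0],
    [-0.338,-0.205,0],
    [-0.338,-0.205,0],
  ],
  delta_rot=[
    [0,0,0],
    [0,0,0],
    [0,0,0],
    [0,0,0],
    [0,0,0],
  ],
  claw=[1,1,1,1,1],
)

```text
t: 18.65
eef_pos: [464.0, -210.2, 45.7]
tcp_rot: [3.141, 0.0, 1.568]
ft_force: [1.2, 0.8, -0.6]
opening: 0.327
grip_force: 29.9
```

Call:
arm_command(
  delta_pos=[
    [0,0,-0.05],
    [0,0,-0.09],
    [0,0,-0.12],
    [0,0,-0.135],
    [0,0,-0.145],
  ],
  delta_rot=[
    [0,0,0],
    [0,0,0],
    [0,0,0],
    [0,0,0],
    [0,0,0],
  ],
  claw=[1,1,1,1,1],
)

```text
t: 19.07
eef_pos: [464.7, -209.0, 8.4]
tcp_rot: [-3.141, -0.001, 1.572]
ft_force: [0.3, 0.4, -0.7]
opening: 0.322
grip_force: 29.9
```

Call:
arm_command(
  delta_pos=[
    [0,0,-0.008],
    [0,0,-0.014],
    [0,0,-0.02],
    [0,0,-0.025],
    [0,0,-0.025],
  ],
  delta_rot=[
    [0,0,0],
    [0,0,0],
    [0,0,0],
    [0,0,0],
    [0,0,0],
  ],
  claw=[1,1,1,1,1],
)

```text
t: 19.48
eef_pos: [464.7, -209.6, 3.4]
tcp_rot: [3.141, 0.0, 1.571]
ft_force: [-0.7, 0.8, 1.8]
opening: 0.322
grip_force: 29.9
```

The dropper is home. Release it, then the tall bottle.

Call:
arm_command(
  delta_pos=[
    [0,0,0],
    [0,0,0],
    [0,0,0],
    [0,0,0],
    [0,0,0],
  ],
  delta_rot=[
    [0,0,0],
    [0,0,0],
    [0,0,0],
    [0,0,0],
    [0,0,0],
  ],
  claw=[0,0,0,0,0],
)

```text
t: 19.9
eef_pos: [464.5, -209.5, 3.0]
tcp_rot: [3.141, 0.0, 1.571]
ft_force: [0.1, -0.4, 0.6]
opening: 0.619
grip_force: 0.0
```

Call:
arm_command(
  delta_pos=[
    [0,0,0.06],
    [0,0,0.16],
    [0,0,0.27],
    [0,0,0.36],
    [0.1,-0.1,0.36],
  ],
  delta_rot=[
    [0,0,0],
    [0,0,0],
    [0,0,0],
    [0,0,0],
    [0,0,0],
  ],
  claw=[0,0,0,0,0],
)

```text
t: 20.32
eef_pos: [488.0, -232.3, 97.0]
tcp_rot: [3.14, 0.001, 1.572]
ft_force: [1.3, -0.5, 1.3]
opening: 0.96
grip_force: 0.0
```

Call:
arm_command(
  delta_pos=[
    [0.11,-0.11,0],
    [0.22,-0.22,0],
    [0.33,-0.32,0],
    [0.434,-0.426,0],
    [0.434,-0.426,0],
  ],
  delta_rot=[
    [0,0,0],
    [0,0,0],
    [0,0,0],
    [0,0,0],
    [0,0,0],
  ],
  claw=[0,0,0,0,0],
)

```text
t: 20.73
eef_pos: [601.3, -345.2, 92.3]
tcp_rot: [3.139, 0.002, 1.569]
ft_force: [0.0, 0.3, -0.5]
opening: 0.999
grip_force: 0.0
```

Call:
arm_command(
  delta_pos=[
    [0,0,0],
    [0,0,-0.1],
    [0,0,-0.2],
    [0,0,-0.28],
    [0,0,-0.304],
  ],
  delta_rot=[
    [0,0,0],
    [0,0,0],
    [0,0,0],
    [0,0,0],
    [0,0,0],
  ],
  claw=[0,0,0,0,0],
)

```text
t: 21.15
eef_pos: [596.0, -339.1, 14.0]
tcp_rot: [-3.137, -0.003, 1.571]
ft_force: [0.7, 0.5, 0.3]
opening: 1.0
grip_force: 0.0
```

Call:
arm_command(
  delta_pos=[
    [0,0,0],
    [0,0,0],
    [0,0,0],
    [0,0,0],
    [0,0,0],
  ],
  delta_rot=[
    [0,0,0],
    [0,0,0],
    [0,0,0],
    [0,0,0],
    [0,0,0],
  ],
  claw=[0,1,1,1,1],
)

```text
t: 21.57
eef_pos: [598.4, -341.2, 18.2]
tcp_rot: [3.14, 0.001, 1.571]
ft_force: [-0.7, 0.0, -0.1]
opening: 0.771
grip_force: 0.0
```

Call:
arm_command(
  delta_pos=[
    [0,0,0],
    [0,0,0],
    [0,0,0],
    [0,0,0],
    [0,0,0],
  ],
  delta_rot=[
    [0,0,0],
    [0,0,0],
    [0,0,0],
    [0,0,0],
    [0,0,0],
  ],
  claw=[1,1,1,1,1],
)

```text
t: 21.98
eef_pos: [598.1, -341.0, 17.1]
tcp_rot: [3.141, 0.0, 1.571]
ft_force: [0.3, 0.9, 1.9]
opening: 0.528
grip_force: 30.0
```

Call:
arm_command(
  delta_pos=[
    [0,0,0.05],
    [0,0,0.12],
    [0,0,0.2],
    [-0.1,-0.024,0.2],
    [-0.22,-0.052,0.2],
  ],
  delta_rot=[
    [0,0,0],
    [0,0,0],
    [0,0,0],
    [0,0,0],
    [0,0,0],
  ],
  claw=[1,1,1,1,1],
)

```text
t: 22.4
eef_pos: [544.1, -353.9, 68.8]
tcp_rot: [3.139, 0.002, 1.573]
ft_force: [-0.4, -0.8, -2.5]
opening: 0.526
grip_force: 30.0
```

Call:
arm_command(
  delta_pos=[
    [-0.12,-0.03,0],
    [-0.23,-0.055,0],
    [-0.324,-0.076,0],
    [-0.324,-0.076,0],
    [-0.324,-0.076,0],
  ],
  delta_rot=[
    [0,0,0],
    [0,0,0],
    [0,0,0],
    [0,0,0],
    [0,0,0],
  ],
  claw=[1,1,1,1,1],
)

```text
t: 22.82
eef_pos: [461.5, -373.6, 67.9]
tcp_rot: [3.141, 0.0, 1.569]
ft_force: [0.3, 0.3, -1.3]
opening: 0.525
grip_force: 30.0
```

Call:
arm_command(
  delta_pos=[
    [0,0,-0.05],
    [0,0,-0.09],
    [0,0,-0.12],
    [0,0,-0.135],
    [0,0,-0.145],
  ],
  delta_rot=[
    [0,0,0],
    [0,0,0],
    [0,0,0],
    [0,0,0],
    [0,0,0],
  ],
  claw=[1,1,1,1,1],
)

```text
t: 23.23
eef_pos: [462.2, -372.6, 29.9]
tcp_rot: [-3.141, -0.001, 1.571]
ft_force: [0.7, 0.3, -1.3]
opening: 0.524
grip_force: 30.0
```

Call:
arm_command(
  delta_pos=[
    [0,0,-0.008],
    [0,0,-0.014],
    [0,0,-0.02],
    [0,0,-0.025],
    [0,0,-0.025],
  ],
  delta_rot=[
    [0,0,0],
    [0,0,0],
    [0,0,0],
    [0,0,0],
    [0,0,0],
  ],
  claw=[1,1,1,1,1],
)

```text
t: 23.65
eef_pos: [462.2, -373.1, 25.1]
tcp_rot: [3.141, 0.001, 1.571]
ft_force: [-1.3, 0.8, 3.0]
opening: 0.528
grip_force: 30.0
```

Call:
arm_command(
  delta_pos=[
    [0,0,0],
    [0,0,0],
    [0,0,0],
    [0,0,0],
    [0,0,0],
  ],
  delta_rot=[
    [0,0,0],
    [0,0,0],
    [0,0,0],
    [0,0,0],
    [0,0,0],
  ],
  claw=[0,0,0,0,0],
)

```text
t: 24.07
eef_pos: [462.0, -373.0, 24.4]
tcp_rot: [3.142, 0.0, 1.571]
ft_force: [0.8, -0.4, -0.3]
opening: 0.824
grip_force: 0.0
```

Call:
arm_command(
  delta_pos=[
    [0,0,0.05],
    [0,0,0.12],
    [0,0,0.22],
    [0,0,0.32],
    [0.04,0.12,0.34],
  ],
  delta_rot=[
    [0,0,0],
    [0,0,0],
    [0,0,0],
    [0,0,0],
    [0,0,0],
  ],
  claw=[0,0,0,0,0],
)

```text
t: 24.48
eef_pos: [472.6, -347.2, 113.0]
tcp_rot: [3.137, 0.005, 1.568]
ft_force: [1.6, 0.3, -0.6]
opening: 0.994
grip_force: 0.0
```

Call:
arm_command(
  delta_pos=[
    [0.045,0.14,0],
    [0.09,0.28,0],
    [0.135,0.42,0],
    [0.18,0.56,0],
    [0.225,0.7,0],
  ],
  delta_rot=[
    [0,0,0],
    [0,0,0],
    [0,0,0],
    [0,0,0],
    [0,0,0],
  ],
  claw=[0,0,0,0,0],
)

```text
t: 24.9
eef_pos: [528.5, -166.3, 109.6]
tcp_rot: [3.141, 0.0, 1.57]
ft_force: [0.4, -0.1, 0.1]
opening: 1.001
grip_force: 0.0
```

Call:
arm_command(
  delta_pos=[
    [0.045,0.14,0],
    [0.09,0.28,0],
    [0.135,0.42,0],
    [0.18,0.54,0],
    [0.191,0.58,0],
  ],
  delta_rot=[
    [0,0,0],
    [0,0,0],
    [0,0,0],
    [0,0,0],
    [0,0,0],
  ],
  claw=[0,0,0,0,0],
)

```text
t: 25.32
eef_pos: [577.0, -19.4, 109.5]
tcp_rot: [3.141, -0.0, 1.574]
ft_force: [-0.8, -0.3, -0.2]
opening: 0.998
grip_force: 0.0
```

```bash
python3 - <<'E'
from h import *
c=calibration("scene");print("scope base",ray(c,[(150,158),(235,127)],0)[:,:2].round(0).tolist(),state()["eef_pos"])
cw=calibration("wrist");w=read_camera("wrist");pickle.dump(cw,open("w7.pkl","wb"));cv2.imwrite("pics/w7.png",w[:,:,::-1])
# placed items: change check on caps
s=read_camera("scene");cv2.imwrite("pics/scene7.png",s[:,:,::-1])
hsv=cv2.cvtColor(s,cv2.COLOR_RGB2HSV);m=((hsv[...,0]<15)&(hsv[...,1]>190)&(hsv[...,2]>150)).astype(np.uint8)
k,l,st,ce=cv2.connectedComponentsWithStats(m)
for i in range(1,k):
    if st[i,4]>15: print("orange",ce[i].round(0),st[i,4],ray(c,[ce[i]],66)[0,:2].round(0))
print("expected cap px",proj(c,[(464.5,-209.5,66)]))
E
```

```text
scope base [[397.0, 292.0], [651.0, 259.0]] [576.99682486 -19.37109432 109.50325977]
orange [327.  86.] 30 [923. 171.]
orange [448. 168.] 184 [ 885. -284.]
orange [289. 236.] 83 [ 466. -203.]
orange [521. 365.] 256 [ 572. -651.]
orange [515. 409.] 61 [ 502. -683.]
expected cap px [[290.35732282 237.65512527]]
```

The dropper cap is where expected and the scope is clear at y > 259. Now the beaker.

Call:
arm_command(
  delta_pos=[
    [0.04,0.13,0],
    [0.08,0.26,0],
    [0.12,0.39,0],
    [0.14,0.48,0],
    [0.14,0.48,0],
  ],
  delta_rot=[
    [0,0,0],
    [0,0,0],
    [0,0,0],
    [0,0,0],
    [0,0,0],
  ],
  claw=[0,0,0,0,0],
)

```text
t: 25.83
eef_pos: [611.5, 98.9, 109.3]
tcp_rot: [3.141, -0.0, 1.573]
ft_force: [-0.6, 0.3, 0.6]
opening: 0.998
grip_force: 0.0
```

Call:
arm_command(
  delta_pos=[
    [0,0,-0.1],
    [0,0,-0.22],
    [0,0,-0.33],
    [0,0,-0.42],
    [0,0,-0.458],
  ],
  delta_rot=[
    [0,0,0],
    [0,0,0],
    [0,0,0],
    [0,0,0],
    [0,0,0],
  ],
  claw=[0,0,0,0,0],
)

```text
t: 26.25
eef_pos: [609.5, 94.8, -7.9]
tcp_rot: [-3.138, 0.0, 1.569]
ft_force: [0.8, -0.5, -0.3]
opening: 1.001
grip_force: 0.0
```

Call:
arm_command(
  delta_pos=[
    [0,0,0],
    [0,0,0],
    [0,0,0],
    [0,0,0],
    [0,0,0],
  ],
  delta_rot=[
    [0,0,0],
    [0,0,0],
    [0,0,0],
    [0,0,0],
    [0,0,0],
  ],
  claw=[0,1,1,1,1],
)

```text
t: 26.67
eef_pos: [611.6, 97.0, -3.8]
tcp_rot: [3.14, -0.0, 1.571]
ft_force: [-1.0, 0.0, -0.1]
opening: 0.778
grip_force: 0.0
```

Call:
arm_command(
  delta_pos=[
    [0,0,0],
    [0,0,0],
    [0,0,0],
    [0,0,0],
    [0,0,0],
  ],
  delta_rot=[
    [0,0,0],
    [0,0,0],
    [0,0,0],
    [0,0,0],
    [0,0,0],
  ],
  claw=[1,1,1,1,1],
)

```text
t: 27.08
eef_pos: [611.1, 97.1, -4.8]
tcp_rot: [3.141, -0.0, 1.571]
ft_force: [-0.3, 0.4, 2.0]
opening: 0.528
grip_force: 30.0
```

Beaker gripped at 50 mm. I'll move it in x first, clear of the box, then y to its pocket.

Call:
arm_command(
  delta_pos=[
    [0,0,0.05],
    [0,0,0.12],
    [0,0,0.2],
    [-0.1,0,0.2],
    [-0.23,0,0.2],
  ],
  delta_rot=[
    [0,0,0],
    [0,0,0],
    [0,0,0],
    [0,0,0],
    [0,0,0],
  ],
  claw=[1,1,1,1,1],
)

```text
t: 27.5
eef_pos: [555.0, 96.9, 46.6]
tcp_rot: [3.137, -0.0, 1.57]
ft_force: [-1.3, 0.4, -1.2]
opening: 0.528
grip_force: 30.0
```

Call:
arm_command(
  delta_pos=[
    [-0.12,-0.03,0],
    [-0.2,-0.1,0],
    [-0.27,-0.2,0],
    [-0.288,-0.33,0],
    [-0.288,-0.44,0],
  ],
  delta_rot=[
    [0,0,0],
    [0,0,0],
    [0,0,0],
    [0,0,0],
    [0,0,0],
  ],
  claw=[1,1,1,1,1],
)

```text
t: 27.92
eef_pos: [480.2, -13.9, 45.9]
tcp_rot: [-3.142, 0.0, 1.572]
ft_force: [1.3, 0.1, 0.3]
opening: 0.527
grip_force: 30.0
```

Call:
arm_command(
  delta_pos=[
    [0,-0.028,0],
    [0,-0.028,0],
    [0,-0.028,-0.04],
    [0,-0.028,-0.09],
    [0,-0.028,-0.13],
  ],
  delta_rot=[
    [0,0,0],
    [0,0,0],
    [0,0,0],
    [0,0,0],
    [0,0,0],
  ],
  claw=[1,1,1,1,1],
)

```text
t: 28.33
eef_pos: [481.7, -19.0, 12.2]
tcp_rot: [3.141, -0.0, 1.571]
ft_force: [0.8, 0.5, -0.0]
opening: 0.527
grip_force: 30.0
```

Call:
arm_command(
  delta_pos=[
    [0,0,-0.01],
    [0,0,-0.02],
    [0,0,-0.03],
    [0,0,-0.04],
    [0,0,-0.04],
  ],
  delta_rot=[
    [0,0,0],
    [0,0,0],
    [0,0,0],
    [0,0,0],
    [0,0,0],
  ],
  claw=[1,1,1,1,1],
)

```text
t: 28.75
eef_pos: [482.0, -19.8, 3.0]
tcp_rot: [3.14, 0.0, 1.571]
ft_force: [0.4, 1.4, 2.3]
opening: 0.529
grip_force: 30.0
```

The beaker is home. Release it, and cross-check the box centre from the side view (corners picked in the earlier side crop).

Call:
arm_command(
  delta_pos=[
    [0,0,0],
    [0,0,0],
    [0,0,0],
    [0,0,0],
    [0,0,0],
  ],
  delta_rot=[
    [0,0,0],
    [0,0,0],
    [0,0,0],
    [0,0,0],
    [0,0,0],
  ],
  claw=[0,0,0,0,0],
)

```text
t: 29.17
eef_pos: [481.5, -20.0, 2.5]
tcp_rot: [3.142, -0.0, 1.571]
ft_force: [-0.1, -0.3, 0.4]
opening: 0.822
grip_force: 0.0
```

Call:
arm_command(
  delta_pos=[
    [0,0,0.05],
    [0,0,0.14],
    [0,0,0.24],
    [0,0,0.34],
    [0,0,0.38],
  ],
  delta_rot=[
    [0,0,0],
    [0,0,0],
    [0,0,0],
    [0,0,0.06],
    [0,0,0.12],
  ],
  claw=[0,0,0,0,0],
)

```text
t: 29.58
eef_pos: [482.3, -20.1, 100.1]
tcp_rot: [3.139, 0.001, 1.763]
ft_force: [0.1, 0.6, -0.6]
opening: 0.995
grip_force: 0.0
```

```bash
python3 - <<'E'
from h import *
c=calibration("side");b=ray(c,[(281.7,166.7),(291.7,156),(314.3,166.7),(297.3,178.3)],100)
print(b[:,:2].round(0).tolist(),b.mean(0).round(1),np.linalg.norm(b-np.roll(b,-1,0),axis=1).round(0))
s=state();print(s["eef_pos"],s["tcp_rot"],s["joints"])
E
```

```text
[[568.0, -15.0], [609.0, 19.0], [639.0, -44.0], [581.0, -72.0]] [599.3 -27.8 100. ] [54. 70. 64. 58.]
[482.34252792 -20.10880973 100.12519062] [3.13862102e+00 1.12599110e-03 1.76336727e+00] [-1.78617470e-01  4.13523079e-01  1.99947881e+00  4.30718674e-05
  7.25413087e-01 -3.71222272e-01]
```

Call:
arm_command(
  delta_pos=[
    [0.13,0,0],
    [0.26,0,0],
    [0.39,0,0],
    [0.5,-0.004,0],
    [0.5,-0.004,0],
  ],
  delta_rot=[
    [0,0,0.05],
    [0,0,0.087],
    [0,0,0.087],
    [0,0,0.087],
    [0,0,0.087],
  ],
  claw=[0,0,0,0,0],
)

```text
t: 30.0
eef_pos: [610.7, -21.3, 97.2]
tcp_rot: [3.139, 0.001, 1.896]
ft_force: [-1.5, -0.9, -0.7]
opening: 1.002
grip_force: 0.0
```

Call:
arm_command(
  delta_pos=[
    [0,0,0],
    [0,0,-0.08],
    [0,0,-0.18],
    [0,0,-0.26],
    [0,0,-0.282],
  ],
  delta_rot=[
    [0,0,0],
    [0,0,0],
    [0,0,0],
    [0,0,0],
    [0,0,0],
  ],
  claw=[0,0,0,0,0],
)

```text
t: 30.42
eef_pos: [604.0, -20.7, 24.4]
tcp_rot: [-3.137, -0.002, 1.896]
ft_force: [-0.2, 0.1, -0.7]
opening: 1.0
grip_force: 0.0
```

Call:
arm_command(
  delta_pos=[
    [0,0,0],
    [0,0,0],
    [0,0,0],
    [0,0,0],
    [0,0,0],
  ],
  delta_rot=[
    [0,0,0],
    [0,0,0],
    [0,0,0],
    [0,0,0],
    [0,0,0],
  ],
  claw=[0,1,1,1,1],
)

```text
t: 30.83
eef_pos: [606.9, -21.0, 28.0]
tcp_rot: [3.14, 0.001, 1.896]
ft_force: [-0.0, 0.3, -0.3]
opening: 0.777
grip_force: 0.0
```

Call:
arm_command(
  delta_pos=[
    [0,0,0],
    [0,0,0],
    [0,0,0],
    [0,0,0],
    [0,0,0],
  ],
  delta_rot=[
    [0,0,0],
    [0,0,0],
    [0,0,0],
    [0,0,0],
    [0,0,0],
  ],
  claw=[1,1,1,1,1],
)

```text
t: 31.25
eef_pos: [606.6, -21.0, 27.1]
tcp_rot: [3.141, 0.0, 1.896]
ft_force: [0.4, 0.8, 1.0]
opening: 0.525
grip_force: 29.9
```

```bash
python3 - <<'E'
from h import *
s=state();print(s["eef_pos"],s["opening"],s["grip_force"],s["tcp_rot"])
cw=calibration("wrist");w=read_camera("wrist");pickle.dump(cw,open("w8.pkl","wb"));cv2.imwrite("pics/w8.png",w[:,:,::-1])
# box outline if at TCP, relative: predicted corner px for yaw 18.6
p=s["eef_pos"]; a=np.radians(18.6);R=np.array([[np.cos(a),-np.sin(a)],[np.sin(a),np.cos(a)]])
for z in(74,100):print(z,[proj(cw,[(*(p[:2]+R@np.array(q)),z)])[0].round(0).tolist() for q in((-25,31),(25,31),(25,-31),(-25,-31))])
E
```

```text
[606.62693168 -20.98183264  27.05007439] 0.5247050795301449 29.949406385421753 [3.14128503e+00 8.32629096e-05 1.89595710e+00]
74 [[229.0, 223.0], [343.0, 223.0], [337.0, 345.0], [234.0, 344.0]]
100 [[218.0, 246.0], [354.0, 246.0], [346.0, 384.0], [226.0, 384.0]]
```

```bash
python3 - <<'E'
from h import *
w=cv2.imread("pics/w8.png");g=cv2.cvtColor(w,6)
for u in(255,285,315):print(u,[(r,int(g[r-1:r+2,u-4:u+5].mean())) for r in range(170,300,6)])
cw=pickle.load(open("w8.pkl","rb"));print([(r,ray(cw,[(285,r)],100)[0,:2].round(1).tolist()) for r in(230,240,250,260)])
E
```

```text
255 [(170, 70), (176, 69), (182, 68), (188, 102), (194, 105), (200, 109), (206, 112), (212, 114), (218, 117), (224, 118), (230, 120), (236, 122), (242, 157), (248, 204), (254, 203), (260, 203), (266, 202), (272, 202), (278, 202), (284, 202), (290, 201), (296, 201)]
285 [(170, 69), (176, 69), (182, 70), (188, 102), (194, 105), (200, 109), (206, 112), (212, 114), (218, 116), (224, 119), (230, 120), (236, 122), (242, 156), (248, 203), (254, 203), (260, 202), (266, 202), (272, 202), (278, 202), (284, 201), (290, 201), (296, 201)]
315 [(170, 41), (176, 39), (182, 55), (188, 102), (194, 105), (200, 109), (206, 112), (212, 114), (218, 117), (224, 119), (230, 121), (236, 122), (242, 162), (248, 203), (254, 202), (260, 202), (266, 202), (272, 201), (278, 201), (284, 201), (290, 201), (296, 200)]
[(230, [594.3, 14.0]), (240, [595.6, 10.4]), (250, [596.8, 6.6]), (260, [598.1, 2.8])]
```

The box is centred within 1.5 mm and square in the grip. I'll move y first, clear of the beaker, then x with the turn to the tray's yaw.

Call:
arm_command(
  delta_pos=[
    [0,0,0.05],
    [0,0,0.12],
    [0,0.06,0.2],
    [0,0.17,0.2],
    [-0.03,0.28,0.2],
  ],
  delta_rot=[
    [0,0,0],
    [0,0,0],
    [0,0,-0.03],
    [0,0,-0.06],
    [0,0,-0.09],
  ],
  claw=[1,1,1,1,1],
)

```text
t: 31.72
eef_pos: [600.4, 49.1, 79.0]
tcp_rot: [3.138, 0.001, 1.75]
ft_force: [-0.5, 0.1, -2.6]
opening: 0.524
grip_force: 29.9
```

Call:
arm_command(
  delta_pos=[
    [-0.1,0.05,0],
    [-0.23,0.068,0],
    [-0.36,0.068,0],
    [-0.47,0.068,0],
    [-0.52,0.068,0],
  ],
  delta_rot=[
    [0,0,-0.028],
    [0,0,-0.028],
    [0,0,-0.028],
    [0,0,-0.028],
    [0,0,-0.028],
  ],
  claw=[1,1,1,1,1],
)

```text
t: 32.13
eef_pos: [465.4, 66.3, 77.6]
tcp_rot: [-3.14, -0.0, 1.711]
ft_force: [0.4, -0.1, -1.6]
opening: 0.526
grip_force: 29.9
```

Call:
arm_command(
  delta_pos=[
    [0,0,0],
    [0,0,0],
    [0,0,-0.04],
    [0,0,-0.08],
    [0,0,-0.11],
  ],
  delta_rot=[
    [0,0,0],
    [0,0,0],
    [0,0,0],
    [0,0,0],
    [0,0,0],
  ],
  claw=[1,1,1,1,1],
)

```text
t: 32.55
eef_pos: [470.4, 65.9, 49.1]
tcp_rot: [3.14, 0.0, 1.71]
ft_force: [0.0, 0.6, -1.9]
opening: 0.524
grip_force: 29.9
```

Call:
arm_command(
  delta_pos=[
    [0,0,-0.015],
    [0,0,-0.03],
    [0,0,-0.045],
    [0,0,-0.06],
    [0,0,-0.06],
  ],
  delta_rot=[
    [0,0,0],
    [0,0,0],
    [0,0,0],
    [0,0,0],
    [0,0,0],
  ],
  claw=[1,1,1,1,1],
)

```text
t: 32.97
eef_pos: [469.4, 66.0, 34.5]
tcp_rot: [3.141, 0.0, 1.711]
ft_force: [-0.9, -0.1, -1.0]
opening: 0.529
grip_force: 30.0
```

Call:
arm_command(
  delta_pos=[
    [0,0,-0.002],
    [0,0,-0.004],
    [0,0,-0.004],
    [0,0,-0.004],
    [0,0,-0.004],
  ],
  delta_rot=[
    [0,0,0],
    [0,0,0],
    [0,0,0],
    [0,0,0],
    [0,0,0],
  ],
  claw=[1,1,1,1,1],
)

```text
t: 33.38
eef_pos: [469.4, 66.0, 34.4]
tcp_rot: [3.14, 0.0, 1.711]
ft_force: [-2.3, -0.1, 14.4]
opening: 0.524
grip_force: 30.0
```

Call:
arm_command(
  delta_pos=[
    [0,0,0],
    [0,0,0],
    [0,0,0],
    [0,0,0],
    [0,0,0],
  ],
  delta_rot=[
    [0,0,0],
    [0,0,0],
    [0,0,0],
    [0,0,0],
    [0,0,0],
  ],
  claw=[0,0,0,0,0],
)

```text
t: 33.8
eef_pos: [469.0, 66.0, 33.4]
tcp_rot: [3.142, -0.0, 1.711]
ft_force: [0.3, 1.2, 0.9]
opening: 0.819
grip_force: 0.0
```

Call:
arm_command(
  delta_pos=[
    [0,0,0.06],
    [0,0,0.16],
    [0,0,0.28],
    [0,0,0.4],
    [0,0,0.5],
  ],
  delta_rot=[
    [0,0,0],
    [0,0,0],
    [0,0,0],
    [0,0,0],
    [0,0,0],
  ],
  claw=[0,0,0,0,0],
)

```text
t: 34.22
eef_pos: [469.0, 66.0, 160.3]
tcp_rot: [3.141, 0.0, 1.711]
ft_force: [0.2, -0.1, -0.5]
opening: 0.999
grip_force: 0.0
```

Call:
arm_command(
  delta_pos=[
    [0.12,0,0.05],
    [0.25,0,0.1],
    [0.38,0.05,0.1],
    [0.5,0.1,0.1],
    [0.5,0.1,0.1],
  ],
  delta_rot=[
    [0,0,0],
    [0,0,0],
    [0,0,0],
    [0,0,0],
    [0,0,0],
  ],
  claw=[0,0,0,0,0],
)

```text
t: 34.63
eef_pos: [598.1, 92.3, 183.0]
tcp_rot: [3.139, -0.0, 1.711]
ft_force: [-0.4, -0.6, -0.3]
opening: 0.999
grip_force: 0.0
```

```bash
python3 - <<'E'
from h import *
a=read_camera("side");b=read_camera("scene")
o=np.hstack([cv2.resize(a[150:370,180:400],(400,400)),cv2.resize(b[130:350,180:400],(400,400))])
cv2.imwrite("pics/end.png",o[:,:,::-1]);print(state()["eef_pos"])
E
```

```text
[594.07137951  91.30543646 182.51301755]
```

View pics/end.png

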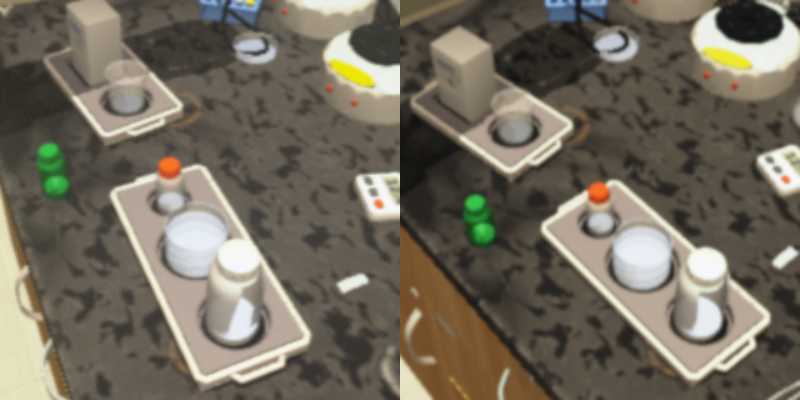

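All five items stand upright in their pockets (dropper (170,190), stack (197,243), bottle (232,300), box (97,45), beaker (125,90) in the left panel). The timer and single dish are undisturbed and the gripper is clear, so I'm handing in.

```bash
python3 -c "
from cell import *
print(job_done())"
```

```text
the job is handed in; nothing more can be done
None
```

I handed the job in with both kits made up: in the last pictures all five items stand upright in their pockets, and the single dish and timer have not moved. My first two grips on the dish stack failed because the fingertips sit 26 mm higher than the robot reports; I corrected for that and it was only tilted slightly. The hand-in returned no verdict.

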